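# Cure a wet-painted crank arm and rack it upright

### The job

A freshly painted orange crank arm stands on the loose, tippy spindle of a paint carrier, parked in the red spray stand. Take the carrier by its blue grip post, lift it clear of the bench, hold the crank upright and steady over the violet mark in front of the curing lamp for 5 seconds; then bring it to the green drying rack, slide the spindle fully into the throat of the rack's fork, set the carrier down flat on the bench and let go. Never let the spindle fall over on the way or set the carrier down before the rack, let nothing touch the wet crank or the spindle (the forks may touch the bare rod), and leave the other things on the bench alone.

Things in the scene. Friction and masses are not known exactly. Their poses are not given: they have to be found in the camera images.
- carrier: Loose paint carrier, 0.38 kg (+-25 %). Origin: underside, below the blue grip post; x towards the spindle, z up. Foot plate 280 x 110 x 10 mm, x -65 to +215 mm. Two thin cheeks at x = 116 and 184 mm (24 mm wide, z to 145 mm) hold the pivot axis of the spindle, which runs along x at x = 150, z = 130 mm. Ballast slab 90 mm wide, x -60 to +15, z to 22 mm.
- grip (a point): Grip point in the blue square post (40 x 40 mm, sides along the carrier's x and y, top at z = 155 mm): on its axis, 130 mm above the carrier's underside, level with the pivot, so that rolling the tool about the carrier's x axis here leaves the pivot in place. 74 mm clear to the nearer cheek.
- spindle: Bare steel spindle, 0.33 kg. Origin on the pivot, z up along the rod, x as the carrier's. Leans only about x, up to 0.32 rad from the carrier's middle. Rod 12 mm thick, free 15 to 130 mm above the pivot; counterweight 42 mm across, 77 to 107 mm below it. A spring (0.237 N m/rad) pulls it towards the carrier's z, too weak to hold it: it topples from upright, time constant 0.58 s (0.5 to 0.7).
- crank: Wet orange crank arm, 0.22 kg (+-3 %), fixed on the spindle's top: 202 mm long, 42 mm wide (y), 24 mm thick (x). Origin at its lower end, 130 mm above the pivot. Spindle and crank together about the pivot: inertia 0.0154 kg m2, gravity moment 0.283 N m per rad of lean, hinge damping 0.003 N m s/rad, mass times centre height 0.029 kg m.
- crank_mid (a point): Middle of the crank, 230 mm above the pivot. Motion of lean T (from vertical) with carrier roll P, both as rotations about the carrier's x: T'' = 3.0 T + 15.4 P + 1.87 A, A the pivot's acceleration along the carrier's y. Rolling the carrier against the lean brings the spindle up.
- spray_stand: Red stand, fixed, on a paper sheet (flat, look only), built as the drying rack. Origin on the bench below the middle of the fork's throat; the fork opens to its -x. The carrier starts here on the bench, axes as the stand's, pivot above the stand's origin.
- drying_rack: Green rack, fixed, with a black mat (flat, look only). Origin on the bench below the middle of the fork's throat; the fork opens to -x, the carrier comes in along +x, its x along the rack's. Column 40 mm wide at x = 92 to 122 mm, foot plate from x = 95 mm. Fully in: pivot within 20 mm of the origin in x and y; the spindle then leans on a prong, 0.04 rad at most.
- throat (a point): Middle of the rack's fork throat, 225 mm above the bench. Two prongs 8 mm thick at this height guide the rod: mouth 90 mm wide at rack x = -75 mm, straight throat 18 mm wide from x = -15 mm to a cross bar where the rod stops (pivot at x = +14 mm). The rod fits with the carrier lifted 0 to 60 mm, best 30 to 40: crank above the prongs, yoke below.
- spot (a point): Middle of the violet mark, 70 mm across, flat on the bench; the crank is to be held above it, carrier lifted. Its x points to the white curing lamp (fixed, 210 mm tall, 150 mm wide, round foot 110 mm across), whose foot is centred at x = 220 mm.
- can_a: Bystander, loose: blue spray can with a yellow band, 66 mm across, 190 mm tall. Origin at the centre of its underside; leave it alone.
- can_b: Bystander, loose: black bottle with an orange band, 60 mm across, 160 mm tall. Origin at the centre of its underside; leave it alone.
- jar: Bystander, loose: amber jar, 70 mm across, 90 mm tall. Origin at the centre of its underside; leave it alone.
- tape: Bystander, loose: yellow roll of tape lying flat, 100 mm across, 25 mm high. Origin at the centre of its underside; leave it alone.
- battery: Bystander, loose: blue battery pack, 180 x 70 x 40 mm. Origin at the centre of its underside; leave it alone.
- meter: Bystander, loose: yellow multimeter lying flat, 140 x 75 x 35 mm. Origin at the centre of its underside; leave it alone.

How it is judged:
By the outcome, as a careful person would: the job done as asked, in the order asked, and still so for the second after the job is handed in, with the robot touching nothing.
It also fails if it takes over 70 s, if anything falls off the work surface, if the arm or the gripper's body presses on something with over 40 N, if the wrist force passes 120 N, or if a joint passes its speed limit or range.

### The arm

A 6-joint arm with a two-finger parallel gripper is mounted at the origin on the work surface. World frame = base frame: x ahead of the robot, y to its left, z up, the work surface at z = 0. Lengths are in m, angles in rad, forces in N, time in s.
With the tool pointing down it reaches from about 0.3 to 0.775 m from the base axis. Payload 14.6 kg.
Tool frame: the origin (TCP) lies between the finger pads; the fingertips stand 14 mm ahead of it and the grasp point (between the pads) lies 5 mm behind it; z points along the fingers, y is the line along which they close (so a half turn about z gives the same grasp; the last joint's range is limited). The gripper opens to 94 mm and grips with 3 to 60 N. Pads are 16 mm wide; open, the fingers measure 119 mm over their backs; the gripper's body (75 mm by 177 mm) begins 78 mm behind the grasp point.
Start: joints at [1.055, 0.3, 1.521, -0, 1.321, -0.067], TCP at [0.239, 0.496, 0.219] pointing down, gripper open.
Joint ranges: [-3.03, 3.03], [-0.79, 2.21], [0.23, 2.52], [-1.04, 4.18], [0, 3.07], [-2.55, 2.55]. Speed limits (rad/s): [2.22, 2.22, 2.57, 3.14, 3.14, 3.14].

### API

Orientations are given as a unit quaternion [x, y, z, w].
In Python, from station import manip gives the robot as it stands. The module is installed in compiled form; this text tells all that it offers.
- The arm moves only by the tool send_rows, never from a script. Its argument "increments" is a list of rows, each a list of 2 entries, a list of its own where there are three numbers: the shift along the world's x, y, z in m, then the turn about the world's z in rad. A call has exactly 8 rows; each row is the pose to reach, as a shift and turn from the pose commanded when the call began; what a row does not reach only later rows make up. A row lasts 1/10 s, in which the tool goes at most 50 mm and 8.59 degrees, less where a joint would pass 70% of its speed; a pose out of reach is approached as far as the arm can. A call with a gripper value outside its range is refused whole. "hand" is the closure, from -1 (fully open) to 1 (shut), set as the call begins (left out, the last holds). The fingers move at their own pace and stop on an object; "grip_force" is the grip in N (left out, the last holds). Time passes only in rows, so rows that repeat a pose let the fingers close, or fill a call up. It gives the time, the measured TCP pose, the force, the opening and the grip force at its end, in the units of the state.
- manip.state(): the state, without advancing time (a new reading comes with each control period).
- manip.get_image(name): name is "scene" or "top" or "wrist"; returns a dict with "image" (400x640x3 uint8, red, green, blue), "camera_matrix" (3x3 intrinsics, pixels), "world_from_camera" (4x4, takes a point from camera to world coordinates). Camera axes: x right, y down, z forward; pixel columns grow to the right and rows downward; lengths in m; the calibration is good to about 2 mm. A picture is of the moment at which its call begins. There is no depth.
- manip.job_done(): hands the job in; it is judged then, once.
Trained networks look in a picture, given as the dict that the camera call returned (one of the last four; its "shot" number tells which), for a name from the list of things; names that differ only in an ending like _2 or _b are one class to them, and where a whole thing is asked for, a point or a joint stands for the part that bears it (a point fixed in the world has none). Each returns a list of dicts, best first, with "confidence" (0 to 1); they miss things now and then, are a little off and sometimes report something else, mostly with a low value. They report only what shows in the picture. A call takes as long as a camera call.
- manip.find_in(name, picture): "centre" ([column, row] in pixels, amid what is visible of it).
- manip.spot_point(name, picture): "centre" ([column, row] in pixels: a listed point, or the origin of a listed thing).
The state is a dict: "t": time; "qpos": joint angles; "joint_vel": joint speeds; "joint_torque": joint torques, N m; "ee_pos": TCP position; "tcp_rot": TCP orientation; "wrist_force": force on the tool from outside, world axes, zero at the start; "moment": the same for the moment, N m; "width": opening from 0.0 (shut) to 1.0 (fully open); "grip_force": force on a finger pad.
Only numpy, scipy, OpenCV 4.12 (cv2) and the standard library are available. Lean on these libraries where they do the work, as an engineer would, in place of code of your own. Each camera call takes 0.05 s, during which the arm holds its last target. There are 200 camera calls.

## Working session

There is one attempt and no reset: what is moved stays moved. The work goes in short steps, Python scripts to look and compute and a tool call to move; the robot and the scene stay as the last step left them, time stands still between calls to the robot, and variables do not carry over. Pictures are saved under pics/ and viewed, at most 10 in all, crops included, and the job is handed in when it is done.

Besides the shell and the picture viewer there is one more tool, called after ">>>" as name(argument=value, ...), one argument or row to a line, values as JSON. send_rows: Moves the arm, as the interface text tells. Its arguments: {"type":"object","properties":{"increments":{"type":"array"},"hand":{"type":"number"},"grip_force":{"type":"number"}},"required":["increments"]}

```bash
mkdir -p pics; cat > h.py <<'E'
import numpy as np, cv2
from station import manip
def ray(pic,c):
    K=np.array(pic['camera_matrix']);W=np.array(pic['world_from_camera'])
    d=W[:3,:3]@np.linalg.solve(K,[c[0],c[1],1.]);return W[:3,3],d/np.linalg.norm(d)
def at_z(pic,c,z):
    o,d=ray(pic,c);return o+d*(z-o[2])/d[2]
def proj(pic,p):
    K=np.array(pic['camera_matrix']);W=np.linalg.inv(np.array(pic['world_from_camera']))
    q=K@(W[:3,:3]@np.array(p,float)+W[:3,3]);return q[:2]/q[2]
def save(pic,n): cv2.imwrite(f'pics/{n}.png',pic['image'][:,:,::-1])
E
python3 - <<'E'
from h import *
np.set_printoptions(precision=3,suppress=True)
P={n:manip.get_image(n) for n in('scene','top','wrist')}
for n,p in P.items():
    save(p,n+'0'); print(n,np.array(p['camera_matrix'])[0,0],np.array(p['world_from_camera'])[:3].round(3).tolist())
H=dict(carrier=0,grip=.13,spindle=.13,crank=.26,crank_mid=.36,spray_stand=0,drying_rack=0,throat=.225,spot=0,can_a=0,can_b=0,jar=0,tape=0,battery=0,meter=0)
for n in('top','scene'):
    for k,z in H.items():
        for r in manip.spot_point(k,P[n])[:2]: print(n,k,round(r['confidence'],2),np.round(r['centre'],1),at_z(P[n],r['centre'],z))
s=manip.state();print(s)
E
```

```text
scene 401.0406443865228 [[-0.701, 0.574, -0.423, 1.158], [0.713, 0.563, -0.419, 0.577], [-0.003, -0.595, -0.804, 1.336]]
top 430.7827972635851 [[-0.002, -0.996, 0.091, 0.421], [-1.0, 0.004, 0.021, -0.019], [-0.021, -0.091, -0.996, 1.693]]
wrist 285.9840709157371 [[0.434, 0.876, 0.21, 0.178], [0.901, -0.422, -0.102, 0.525], [-0.001, 0.233, -0.972, 0.385]]
top carrier 0.78 [266.7 208.9] [0.539 0.221 0.   ]
top grip 0.74 [261.  208.1] [0.533 0.223 0.13 ]
top grip 0.56 [470.9 242.6] [ 0.406 -0.533  0.13 ]
top spindle 0.61 [260.4 164.9] [0.692 0.227 0.13 ]
top crank 0.79 [253.6 161.5] [0.682 0.23  0.26 ]
top crank_mid 0.46 [253.5 153.5] [0.689 0.213 0.36 ]
top spray_stand 0.57 [265.7 173.5] [0.68  0.226 0.   ]
top drying_rack 0.91 [382. 170.] [ 0.692 -0.236  0.   ]
top throat 0.89 [393.9 157.3] [ 0.7   -0.249  0.225]
top spot 0.85 [338.6 189.6] [ 0.614 -0.064  0.   ]
top can_a 0.74 [216.4 179.2] [0.658 0.423 0.   ]
top can_a 0.57 [432.6 190. ] [ 0.611 -0.433  0.   ]
top can_b 0.74 [216.4 179.2] [0.658 0.423 0.   ]
top can_b 0.57 [432.6 190. ] [ 0.611 -0.433  0.   ]
top jar 0.65 [189.6 200
[... 1087 characters left out ...]
0.74 [242.3 177.8] [ 0.601 -0.427  0.   ]
scene jar 0.58 [430.7 331.3] [0.582 0.537 0.   ]
scene tape 0.71 [225.8 157.8] [ 0.58 -0.57  0.  ]
scene battery 0.86 [460.8 300.4] [0.419 0.549 0.   ]
scene meter 0.81 [254.5 138.4] [ 0.411 -0.572  0.   ]
{'t': 1.65, 'qpos': array([ 1.055,  0.3  ,  1.521, -0.   ,  1.321, -0.067]), 'joint_vel': array([-0.001, -0.002, -0.001,  0.003, -0.001, -0.001]), 'joint_torque': array([  0.002, -53.166, -35.292,   0.071,   0.021,   0.   ]), 'ee_pos': array([0.239, 0.496, 0.219]), 'tcp_rot': array([0.223, 0.975, 0.   , 0.   ]), 'wrist_force': array([-0.379, -0.049,  0.609]), 'moment': array([-0.025,  0.02 ,  0.013]), 'grip_force': 0.0, 'width': 1.0001236091471863}
```

View both.

```bash
python3 - <<'E'
import cv2
a=cv2.imread('pics/top0.png')[110:290,150:510];b=cv2.imread('pics/scene0.png')[100:360,190:500]
cv2.imwrite('pics/a.png',cv2.resize(a,None,fx=2.2,fy=2.2,interpolation=2));cv2.imwrite('pics/b.png',cv2.resize(b,None,fx=2.3,fy=2.3,interpolation=2))
E
```

```text
(no output)
```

View pics/a.png

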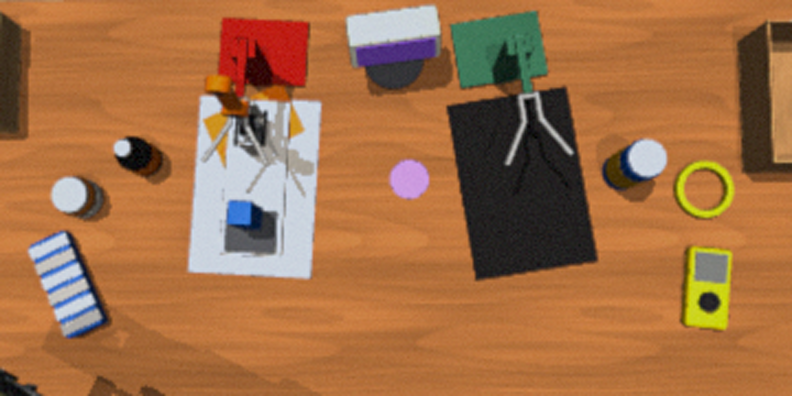

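View pics/b.png

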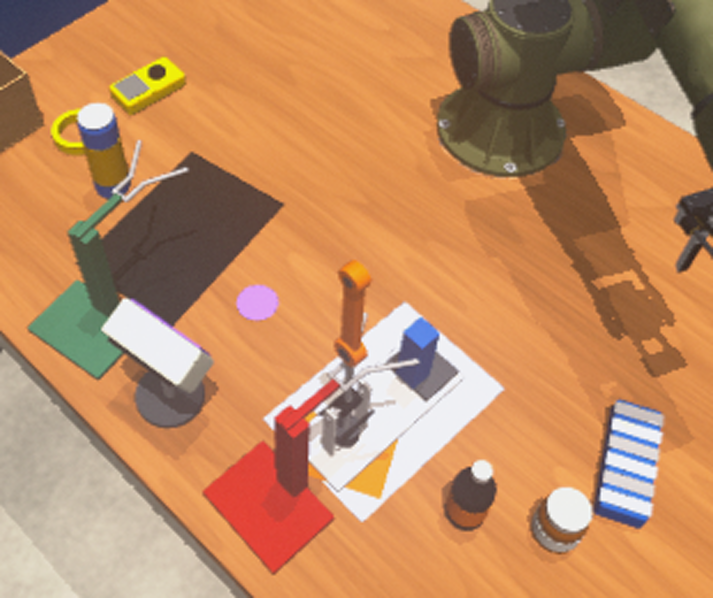

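```bash
python3 - <<'E'
from h import *
np.set_printoptions(precision=4,suppress=True)
P={n:manip.get_image(n) for n in('scene','top')}
import pickle;pickle.dump(P,open('P0.pkl','wb'))
def mask(n,lo,hi,box):
    h=cv2.cvtColor(P[n]['image'],cv2.COLOR_RGB2HSV);m=cv2.inRange(h,lo,hi);k=np.zeros_like(m);c0,c1,r0,r1=box;k[r0:r1,c0:c1]=m[r0:r1,c0:c1]
    cs,_=cv2.findContours(k,cv2.RETR_EXTERNAL,cv2.CHAIN_APPROX_NONE);return max(cs,key=cv2.contourArea)[:,0].astype(float)
def rect(n,c,z):
    w=np.array([at_z(P[n],p,z)[:2] for p in c]);return cv2.minAreaRect((w*1000).astype(np.float32))
t='top'
print('paper',rect(t,mask(t,(0,0,180),(180,50,255),(225,300,148,240)),0))
print('mat',rect(t,mask(t,(0,0,0),(180,120,50),(345,425,140,240)),0))
print('redplate',rect(t,mask(t,(0,150,80),(6,255,255),(240,300,110,155)),.005))
print('green',rect(t,mask(t,(60,60,40),(90,255,255),(350,405,110,155)),.005))
print('violet',rect(t,mask(t,(130,40,120),(165,255,255),(320,350,175,205)),0))
print('postT',rect(t,mask(t,(100,100,130),(125,255,255),(245,285,195,225)),.155))
c=mask('scene',(100,100,60),(125,255,255),(350,390,225,275));print('blue scene',c.min(0),c.max(0),c.mean(0))
print('violetS',rect('scene',mask('scene',(130,40,120),(165,255,255),(280,320,215,245)),0))
o1,d1=ray(P['top'],[261,208.1]);o2,d2=ray(P['scene'],[368.5,249.5])
A=np.stack([d1,-d2],1);s=np.linalg.lstsq(A,o2-o1,rcond=None)[0];print('grip tri',o1+s[0]*d1,o2+s[1]*d2)
E
```

```text
paper ((596.7095947265625, 225.80752563476562), (219.60256958007812, 318.70660400390625), 86.8400650024414)
mat ((602.1094360351562, -252.77969360351562), (314.48345947265625, 212.82992553710938), 8.796363830566406)
redplate ((830.7510986328125, 213.50286865234375), (158.08416748046875, 141.91746520996094), 86.76609802246094)
green ((830.8308715820312, -216.9776611328125), (143.1378936767578, 156.67042541503906), 8.720111846923828)
violet ((608.9760131835938, -53.39472961425781), (63.203712463378906, 63.60807418823242), 89.7723159790039)
postT ((538.721435546875, 228.33755493164062), (39.500732421875, 36.02731704711914), 89.78230285644531)
blue scene [366. 238.] [380. 251.] [372.5333 244.4667]
violetS ((610.1731567382812, -51.57606506347656), (64.2763671875, 66.8905258178711), 44.44561767578125)
grip tri [0.5348 0.2271 0.1035] [0.5413 0.2188 0.1026]
```

>>> send_rows(
  increments=[
    [[0.025,-0.022,0],0.05],
    [[0.06,-0.053,0],0.1],
    [[0.096,-0.085,0],0.15],
    [[0.132,-0.117,0],0.2],
    [[0.168,-0.149,0],0.25],
    [[0.204,-0.181,0],0.3],
    [[0.24,-0.213,0],0.35],
    [[0.272,-0.242,0],0.394],
  ],
  hand=-1,
)

```text
t: 2.55
ee_pos: [0.5121, 0.2517, 0.2196]
tcp_rot: [0.027, 1.0, 0.0, 0.0]
wrist_force: [-0.8, -0.0, 0.1]
width: 0.999
grip_force: 0.0
```

>>> send_rows(
  increments=[
    [[0.02,-0.018,0],0],
    [[0.028,-0.025,0],0],
    [[0.028,-0.025,-0.02],0],
    [[0.028,-0.025,-0.045],0],
    [[0.028,-0.025,-0.07],0],
    [[0.028,-0.025,-0.085],0],
    [[0.028,-0.025,-0.094],0],
    [[0.028,-0.025,-0.094],0],
  ],
)

```text
t: 3.35
ee_pos: [0.538, 0.2289, 0.1246]
tcp_rot: [0.027, 1.0, -0.0, -0.001]
wrist_force: [0.4, -0.3, 0.6]
width: 1.002
grip_force: 0.0
```

>>> send_rows(
  increments=[
    [[0,0,0],0],
    [[0,0,0],0],
    [[0,0,0],0],
    [[0,0,0],0],
    [[0,0,0],0],
    [[0,0,0],0],
    [[0,0,0],0],
    [[0,0,0],0],
  ],
  hand=1,
  grip_force=60,
)

```text
t: 4.15
ee_pos: [0.5386, 0.2287, 0.1255]
tcp_rot: [0.027, 1.0, 0.0, -0.0]
wrist_force: [0.9, 1.7, 1.2]
width: 0.422
grip_force: 60.0
```

```bash
python3 - <<'E'
from h import *
import pickle
s=manip.state();print(s['t'],s['ee_pos'],s['tcp_rot'],s['wrist_force'],s['moment'],s['width'],s['grip_force'])
P={n:manip.get_image(n) for n in('scene','top')};pickle.dump(P,open('P1.pkl','wb'))
a=P['scene']['image'][210:310,300:400,::-1];b=P['top']['image'][130:230,215:315,::-1]
cv2.imwrite('pics/c.png',cv2.resize(np.hstack([a,b]),(800,400),interpolation=0))
E
```

```text
4.15 [0.53859634 0.22867453 0.12546641] [ 2.72452932e-02  9.99628775e-01  7.44670893e-05 -1.11764946e-05] [0.91588277 1.6834727  1.20458437] [0.28401526 0.06575205 0.21653488] 0.4221064575429496 60.0015127658844
```

View pics/c.png

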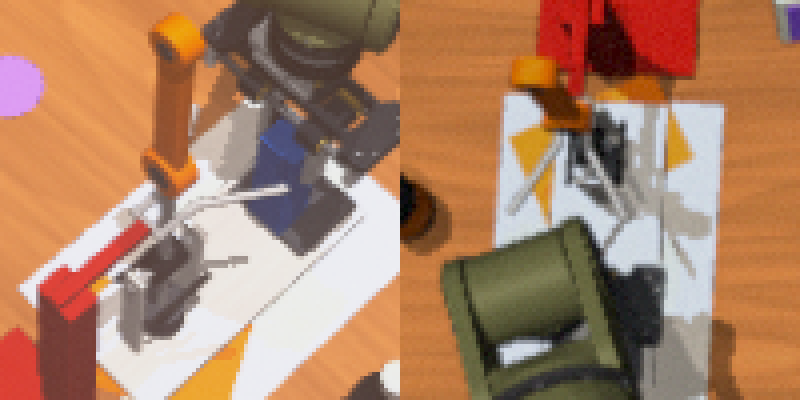

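```bash
python3 - <<'E'
import pickle,cv2,numpy as np
P=pickle.load(open('P1.pkl','rb'))
s=cv2.cvtColor(P['scene']['image'],cv2.COLOR_RGB2HSV);t=cv2.cvtColor(P['top']['image'],cv2.COLOR_RGB2HSV)
print('scene crank',[s[r,c].tolist() for r,c in((217,342),(219,345),(230,341),(236,343),(242,344),(248,342),(254,341))])
print('top crank',[t[r,c].tolist() for r,c in((148,248),(152,252),(156,254),(160,256))])
for n,h in(('s',s),('t',t)):
    w=h[180:240,310:345].reshape(-1,3) if n=='t' else h[200:260,260:300].reshape(-1,3)
    print(n,'wood',np.percentile(w,[1,10,50,90,99],axis=0).tolist())
    m=cv2.inRange(h,(5,215,60),(20,255,255)); k,l,st,ce=cv2.connectedComponentsWithStats(m); print([(x.tolist(),ce[i].round(1).tolist()) for i,x in enumerate(st) if i and x[4]>25])
E
```

```text
scene crank [[19, 244, 238], [19, 241, 238], [11, 177, 147], [11, 179, 147], [11, 183, 162], [10, 169, 145], [9, 145, 139]]
top crank [[19, 249, 210], [13, 246, 87], [13, 231, 84], [14, 255, 137]]
s wood [[3.0, 4.0, 78.0], [6.0, 39.0, 82.0], [13.0, 81.0, 218.0], [115.0, 158.0, 240.0], [154.00999999999976, 161.0, 243.0]]
[([339, 213, 12, 12, 76], [344.9, 218.3])]
t wood [[9.990000000000002, 73.99000000000001, 173.0], [13.0, 79.0, 179.0], [13.0, 171.0, 196.0], [142.0, 175.0, 217.0], [166.0, 180.0, 229.0]]
[([243, 143, 19, 29, 221], [251.2, 154.7]), ([265, 148, 16, 7, 65], [274.5, 151.5]), ([212, 176, 11, 14, 44], [218.6, 183.6])]
```

>>> send_rows(
  increments=[
    [[0,0,0.002],0],
    [[0,0,0.006],0],
    [[0,0,0.011],0],
    [[0,0,0.017],0],
    [[0,0,0.023],0],
    [[0,0,0.028],0],
    [[0,0,0.03],0],
    [[0,0,0.03],0],
  ],
)

```text
t: 5.05
ee_pos: [0.5387, 0.2286, 0.1558]
tcp_rot: [0.027, 1.0, 0.0, 0.0]
wrist_force: [0.4, -0.4, -9.5]
width: 0.423
grip_force: 60.0
```

```bash
cat > m.py <<'E'
from h import *
import json,os
def psi(s):
    a,b=s['tcp_rot'][:2];return np.arctan2(2*a*b,a*a-b*b)-np.pi
def wrap(a): return (a+np.pi)%(2*np.pi)-np.pi
def pivot(s):
    p=wrap(psi(s));e=s['ee_pos'];return np.array([e[0]+.15*np.cos(p),e[1]+.15*np.sin(p),e[2]+.005]),p
def cap(pic,pred,r=28):
    x0,y0=(np.array(pred)-r).astype(int);x0=max(x0,0);y0=max(y0,0)
    im=cv2.cvtColor(pic['image'][y0:y0+2*r,x0:x0+2*r],cv2.COLOR_RGB2HSV).astype(float)
    m=cv2.inRange(im,(16,190,170),(23,255,255))
    k,l,st,ce=cv2.connectedComponentsWithStats(m)
    ok=[i for i in range(1,k) if st[i,4]>=20]
    i=max(ok,key=lambda i:st[i,4]);w=(l==i)*np.clip((im[:,:,1]-185)/40,0,1)
    yy,xx=np.mgrid[:im.shape[0],:im.shape[1]];return np.array([(w*xx).sum()/w.sum()+x0,(w*yy).sum()/w.sum()+y0]),st[i,4]
def capw(s,T,C):
    p,q=pivot(s);v=np.array([C['cx'],-C['h']*np.sin(T),C['h']*np.cos(T)])
    return p+np.array([np.cos(q)*v[0]-np.sin(q)*v[1],np.sin(q)*v[0]+np.cos(q)*v[1],v[2]])
def meas(pic,name,s,T,C):
    f=lambda t:proj(pic,capw(s,t,C))+np.array(C[name])
    c,n=cap(pic,f(T));J=(f(T+.01)-f(T-.01))/.02;d=c-f(T)
    t=J@d/(J@J);return T+t,np.linalg.norm(d-J*t),n
E
python3 - <<'E'
from m import *
import pickle
np.set_printoptions(precision=4,suppress=True)
s=manip.state();print(s['t'],s['ee_pos'],wrap(psi(s)),s['tcp_rot'],s['wrist_force'],s['moment'],s['grip_force'])
P={n:manip.get_image(n) for n in('scene','top')};pickle.dump((P,s),open('P2.pkl','wb'))
P1=pickle.load(open('P1.pkl','rb'))
for Q in(P1,P):
    (c1,n1),(c2,n2)=cap(Q['top'],(249,148)),cap(Q['scene'],(345,218));print(c1,n1,c2,n2)
    o1,d1=ray(Q['top'],c1);o2,d2=ray(Q['scene'],c2)
    k=np.linalg.lstsq(np.stack([d1,-d2],1),o2-o1,rcond=None)[0];a,b=o1+k[0]*d1,o2+k[1]*d2;X=(a+b)/2;print(X,a-b)
p,q=pivot(s);v=X-p;cx=v[0]*np.cos(q)+v[1]*np.sin(q);cy=-v[0]*np.sin(q)+v[1]*np.cos(q);print('piv',p,'cap rel',cx,cy,v[2],'T',np.arctan2(-cy,v[2]))
E
```

```text
5.05 [0.5387 0.2286 0.1558] -0.054821351355518466 [0.0274 0.9996 0.0001 0.0002] [ 0.4373 -0.3789 -9.5397] [ 0.0112  0.9668 -0.0263] 59.99466955661774
[247.4656 165.9166] 57 [344.9197 217.7557] 62
[0.6521 0.209  0.4089] [-0.0222  0.0262  0.0011]
[247.5209 165.7803] 58 [347.4636 214.3048] 63
[0.6479 0.209  0.4217] [-0.0175  0.021   0.0009]
piv [0.6885 0.2204 0.1608] cap rel -0.039873557076307166 -0.013559594845067666 0.2609359378860562 T 0.05191852574358502
```

```bash
sed -i "s/i=max(ok,key=lambda i:st\[i,4\])/i=min(ok,key=lambda i:np.hypot(*(ce[i]+[x0,y0]-pred)))/" m.py
python3 - <<'E'
from m import *
import pickle
np.set_printoptions(precision=4,suppress=True)
P,s=pickle.load(open('P2.pkl','rb'))
im=cv2.cvtColor(P['top']['image'],cv2.COLOR_RGB2HSV)[140:156,240:260];print(im[:,:,0]);print(im[:,:,1]);
P1=pickle.load(open('P1.pkl','rb'))
for Q in(P1,P):
    (c1,n1),(c2,n2)=cap(Q['top'],(249,147)),cap(Q['scene'],(345,216));print(c1,n1,c2,n2)
    o1,d1=ray(Q['top'],c1);o2,d2=ray(Q['scene'],c2)
    k=np.linalg.lstsq(np.stack([d1,-d2],1),o2-o1,rcond=None)[0];a,b=o1+k[0]*d1,o2+k[1]*d2;X=(a+b)/2;print(X,a-b)
    p,q=pivot(s);v=X-p;cx=v[0]*np.cos(q)+v[1]*np.sin(q);cy=-v[0]*np.sin(q)+v[1]*np.cos(q);print('piv',p,'cap rel',cx,cy,v[2],'T',np.arctan2(-cy,v[2]))
E
```

```text
[[ 14  14  14  14  14  14  14  13  12   7   2   0   2   1   2   2   1   3
    2   2]
 [ 16  17  18  18  17  16  14  13  12   5   2   2   1   0   1   2   1   2
    2   1]
 [ 17  19  19  19  18  17  16  14  13   9   2   1   1   2   2   2   2   2
    2   2]
 [ 17  19  19  19  18  17  16  14  14  12   4   0   1   3   1   1   1   2
    1   0]
 [ 18  19  19  18  17  17  15  14  14  11   3   0   1   0   1   1   1   0
    1   2]
 [ 18  18  19  18  18  16  15  14  13  12   3   2   1   1   2   1   1   1
    2   1]
 [ 18  19  19  18  17  16  15  14  14  11   6   2   1   2   2   1   1   4
    0   1]
 [ 18  18  18  17  17  16  14  14  13  14  10   4   7   7   6   4   3   2
    1   2]
 [ 14  12  12  14  14  14  13  14  13  13  13  12  13  14  13  13  10   3
    1   2]
 [ 14  10   7   7   8  11  11  12  13  13  12  15  14  13  14  14  12   4
    2   1]
 [ 13  13  13  14  14  12  15  10  11  10  14  13  15  13  13  13  11   3
    1   2]
 [ 13  13  14  13  13  14  13  13  11  14  13  13  14  12  13  14  12   4
    2   1]
 [ 13  13  12  12  10   9  12  11  13  10  13  10  12  13  12  14  11   7
    7 
[... 1350 characters left out ...]
 226
  254 220]
 [150  93  61  57  53  37 117 255 195 246 231 249 210 255 252 225 232 255
  255 221]
 [112   9  21  24  24  22  15 112 255 255 228 228 252 202 255 255 255 242
  255 216]
 [110   5  22  22  20  21  23  16 157 228 252 255 209 230 227 232 211 255
  255 214]]
[246.9979 147.2409] 47 [344.9197 217.7557] 62
[0.6884 0.2154 0.4557] [-0.0001  0.0001  0.    ]
piv [0.6885 0.2204 0.1608] cap rel 0.00017514999133759685 -0.004970416944214063 0.29488810835545987 T 0.01685366817192054
[242.22 144.  ] 50 [347.4636 214.3048] 63
[0.6914 0.2242 0.4842] [ 0.0005 -0.0006 -0.    ]
piv [0.6885 0.2204 0.1608] cap rel 0.002735235543935286 0.004017779674601873 0.32339216279965766 T -0.012423223064679474
```

```bash
cat > ctl.py <<'E'
from m import *
import pickle
C=dict(cx=.0027,h=.3234,scene=[0,0],top=[0,0])
G,D,DT=1.87,.195,.005
def sim(x,y0,segs,T=False):
    """x=[z,zd,c,k] ; y piecewise linear: segs=[(dur,y_end)]; arrays allowed on y. returns x, list of T-c"""
    z,zd,c,k=x;y=y0;out=[]
    for d,y1 in segs:
        n=max(1,round(d/DT));h=d/n;v=(y1-y)/d
        for i in range(n):
            ym=y+v*h*(i+.5);a=k*(z+zd*h/2+G*ym-c)-D*(zd+G*v);z=z+zd*h+a*h*h/2;zd=zd+a*h
        y=y1;out.append(z+G*y-c)
    return [z,zd,c,k],out
class KF:
    def __init__(s,T,t,y,c=0.,sT=.01,sv=.02):
        s.x=np.array([T-G*y,0,c,3.]);s.P=np.diag([sT,sv,.015,.35])**2;s.t=t;s.y=y
    def predict(s,segs):
        f=lambda x:np.array(sim(x,s.y,segs)[0]);e=[1e-4]*4
        F=np.stack([(f(s.x+np.eye(4)[i]*1e-4)-f(s.x-np.eye(4)[i]*1e-4))/2e-4 for i in range(4)],1)
        d=sum(a for a,_ in segs);s.x=f(s.x);s.P=F@s.P@F.T+np.diag([2e-3,8e-3,1e-3,.01])**2*d;s.y=segs[-1][1];s.t+=d
    def update(s,m,r=.003):
        H=np.array([1,0,0,0.]);e=m-s.x[0]-G*s.y;S=s.P[0,0]+r*r;K=s.P[:,0]/S;s.x=s.x+K*e;s.P=s.P-np.outer(K,s.P[0]);return e
    T=property(lambda s:s.x[0]+G*s.y)
def mpc(kf,ytar,gap=.15,calls=6,wy=.15,wu=12.,wT=1.,last=0.):
    # unknown: moves of each row; after each 8 rows a hold
    N=8*calls;segf=lambda Y:[q for i in range(N) for q in ([(.1,Y[i])]+([(gap,Y[i])] if i%8==7 else []))]
    I=np.vstack([np.eye(N),np.zeros(N)]).T   # last column: homogeneous
    base=np.full(N,kf.y)
    def run(x,y0,Y):
        xf,o=sim(x,y0,segf(Y));return np.array(o),xf
    x0=[kf.x[0],kf.x[1],kf.x[2],kf.x[3]];o0,xf0=run(x0,kf.y,base)
    z=np.zeros(N);O,xf=run([z,z,0,kf.x[3]],z,[np.eye(N)[i] for i in range(N)])
    lam=np.sqrt(kf.x[3])
    Dm=np.eye(N)-np.eye(N,k=-1)
    # velocity sequence including holds (zero)
    V=[];
    for i in range(N):
        V.append(Dm[i])
        if i%8==7:V.append(np.zeros(N))
    V=np.array(V);Acc=np.diff(np.vstack([np.zeros(N),V]),axis=0)
    A=[wT*O,wy*np.eye(N),wu*Acc,.5*Dm,300*(xf[0]+G*np.eye(N)[-1]+xf[1]/lam)[None],100*np.eye(N)[-1:]]
    b=[-wT*o0,wy*np.full(N,ytar-kf.y),np.zeros(len(Acc)),np.zeros(N),[-300*(o0[-1]+xf0[1]/lam)],[100*(ytar-kf.y)]]
    dy=np.linalg.lstsq(np.vstack(A),np.concatenate(b),rcond=None)[0]
    return dy,o0+O@dy
E
python3 - <<'E'
from ctl import *
np.set_printoptions(precision=4,suppress=True)
# offline test of the plan
kf=KF(0,0,0);dy,T=mpc(kf,-.276);print(dy[:24],T[::3],abs(T).max())
kf=KF(.01,0,0);dy,T=mpc(kf,0);print(dy[:16],T[::3])
for n in('scene','top','scene'):
    s=manip.state();p=manip.get_image(n);print(n,s['t'],meas(p,n,s,0,C),s['moment'])
E
```

```text
[ 0.0027  0.006   0.0089  0.0108  0.0115  0.0112  0.0104  0.0096  0.0062
  0.0003 -0.0072 -0.0155 -0.0239 -0.0317 -0.0379 -0.0416 -0.0459 -0.0532
 -0.0624 -0.0725 -0.0826 -0.0918 -0.0991 -0.1034] [ 0.0049  0.0211  0.026   0.0335  0.0153  0.001   0.0201  0.0038 -0.0104
  0.0127 -0.0018 -0.0152  0.0075 -0.0053 -0.0179  0.0013 -0.0139 -0.0336] 0.03447404303082058
[-0.0011 -0.0028 -0.0046 -0.0063 -0.0078 -0.0089 -0.0097 -0.0101 -0.0101
 -0.0101 -0.0101 -0.01   -0.01   -0.0099 -0.0098 -0.0098] [ 0.0081  0.0002 -0.0038 -0.0027 -0.0019 -0.0014 -0.0015 -0.0008 -0.0002
 -0.0009 -0.0002  0.0004 -0.0005  0.0001  0.0007 -0.0001  0.0006  0.0016]
scene 5.15 (np.float64(-0.016213035798861037), np.float64(0.158340505545031), np.int32(64)) [ 0.0892  0.9642 -0.0319]
top 5.2 (np.float64(-0.014227048483040513), np.float64(0.16976374943400507), np.int32(51)) [0.0843 1.0021 0.0709]
scene 5.25 (np.float64(-0.019499744532107066), np.float64(0.09194104213821115), np.int32(64)) [ 0.0692  0.985  -0.0051]
```

>>> send_rows(
  increments=[
    [[0,0,0],0],
    [[0,0,0],0],
    [[0,0,0],0],
    [[0,0.0005,0],0],
    [[0,0.001,0],0],
    [[0,0.0015,0],0],
    [[0,0.0015,0],0],
    [[0,0.0015,0],0],
  ],
)

```text
t: 6.1
ee_pos: [0.5386, 0.2301, 0.1554]
tcp_rot: [0.027, 1.0, 0.0, 0.0]
wrist_force: [0.6, 0.0, -9.9]
width: 0.423
grip_force: 60.0
```

```bash
python3 - <<'E'
from ctl import *
for n in('scene','top','scene','top'):
    s=manip.state();p=manip.get_image(n);print(n,s['t'],s['ee_pos'].round(4),np.round(meas(p,n,s,0,C),4))
E
```

```text
scene 6.1 [0.5386 0.2301 0.1554] [-1.62e-02  4.00e-04  6.40e+01]
top 6.15 [0.5386 0.2301 0.1554] [-7.10e-03  1.78e-01  5.00e+01]
scene 6.2 [0.5386 0.23   0.1555] [-2.50e-03  6.88e-02  6.50e+01]
top 6.25 [0.5386 0.2301 0.1555] [3.60e-03 1.72e-01 4.90e+01]
```

>>> send_rows(
  increments=[
    [[0,0,0],0],
    [[0,0,0],0],
    [[0,0,0],0],
    [[0,0,0],0],
    [[0,0,0],0],
    [[0,0,0],0],
    [[0,0,0],0],
    [[0,0,0],0],
  ],
)

```text
t: 7.1
ee_pos: [0.5386, 0.23, 0.1555]
tcp_rot: [0.027, 1.0, -0.0, 0.0]
wrist_force: [0.2, -0.1, -10.0]
width: 0.422
grip_force: 60.0
```

```bash
cat > step.py <<'E'
# usage: step.py ytar calls [wy]; uses kf.pkl; 'plan.json' holds the rows sent last
from ctl import *
import sys
np.set_printoptions(precision=4,suppress=True)
def look(kf,names,log=True):
    for n in names:
        s=manip.state();p=manip.get_image(n);m,r,a=meas(p,n,s,float(np.clip(kf.T,-.3,.3)),C)
        e=kf.update(m);print(n,f"t={s['t']:.2f} m={m:.4f} e={e:.4f} res={r:.2f} n={a}");kf.predict([(.05,kf.y)])
    return s
E
python3 - <<'E'
from ctl import *
np.set_printoptions(precision=4,suppress=True)
ms=[]
for n in('scene','top','scene','top'):
    s=manip.state();p=manip.get_image(n);ms.append(meas(p,n,s,0.03,C)[0]);print(n,s['t'],s['ee_pos'].round(4),ms[-1])
T=np.mean(ms)
for t in (T,):
    kf=KF(t,s['t']+.05,0,sT=.004,sv=.01);pickle.dump(kf,open('kf.pkl','wb'))
    dy,o=mpc(kf,-.276);print(dy[:32],o[::3])
E
```

```text
scene 7.1 [0.5386 0.23   0.1555] 0.02561029073517457
top 7.15 [0.5386 0.23   0.1554] 0.028149373950426042
scene 7.2 [0.5386 0.23   0.1554] 0.025036079996528553
top 7.25 [0.5386 0.23   0.1554] 0.028167519137357634
[-0.0004 -0.0014 -0.0034 -0.0061 -0.0093 -0.0127 -0.0157 -0.0175 -0.0209
 -0.0268 -0.0342 -0.0424 -0.0506 -0.0582 -0.0643 -0.0678 -0.0718 -0.0785
 -0.0869 -0.0961 -0.1054 -0.1138 -0.1204 -0.1243 -0.1282 -0.1348 -0.143
 -0.152  -0.161  -0.1691 -0.1756 -0.1793] [ 0.0265  0.0217  0.0159  0.0262  0.0102 -0.0028  0.016   0.0018 -0.0109
  0.0103 -0.0023 -0.0141  0.0061 -0.005  -0.0159  0.0009 -0.0123 -0.0293]
```

>>> send_rows(
  increments=[
    [[-0.01,0.0002,0],0],
    [[-0.03,0.0003,0],0],
    [[-0.0601,-0.0001,0],0],
    [[-0.0882,-0.0013,0],0],
    [[-0.1083,-0.0034,0],0],
    [[-0.1155,-0.0064,0],0],
    [[-0.1157,-0.0094,0],0],
    [[-0.1158,-0.0112,0],0],
  ],
)

```text
t: 8.1
ee_pos: [0.4235, 0.2186, 0.1557]
tcp_rot: [0.028, 1.0, 0.0, 0.0]
wrist_force: [-0.1, -0.5, -9.1]
width: 0.422
grip_force: 60.0
```

```bash
cat >> step.py <<'E'
def rows(dl,df,dz,dpsi,q):
    R=lambda a:np.array([np.cos(a),np.sin(a)]);sm=lambda u:u*u*(3-2*u);out=[]
    for i in range(8):
        u=sm((i+1)/8);p=df*u*R(q)+dl[i]*R(q+np.pi/2)+.15*(R(q)-R(q+dpsi*u))
        out.append([[round(float(p[0]),4),round(float(p[1]),4),round(dz*u,4)],round(dpsi*u,4)])
    return out
if __name__=='__main__':
    import argparse
    a=argparse.ArgumentParser();a.add_argument('-l',type=json.loads)   # lateral rows sent last, if not the plan
    for n,d in(('X',.6095),('Y',-.0525),('f',0.),('z',0.),('psi',0.),('wy',.15),('calls',6)):a.add_argument('-'+n,type=float,default=d)
    a.add_argument('-cams',default='scene,top,scene');a=a.parse_args()
    kf=pickle.load(open('kf.pkl','rb'))
    L=a.l if a.l else json.load(open('plan.json'))
    y0=kf.y;kf.predict([(.1,y0+v) for v in L])
    s=look(kf,a.cams.split(','))
    p,q=pivot(s);d=np.array([a.X,a.Y])-p[:2];off=d@[np.cos(q),np.sin(q)],d@[-np.sin(q),np.cos(q)]
    print('piv',p,'psi',round(q,4),'to go f,l',np.round(off,4),'T,rate,c,k',kf.T,kf.x[1],kf.x[2:],'F',s['wrist_force'],s['moment'])
    dy,o=mpc(kf,kf.y+off[1],calls=int(a.calls),wy=a.wy)
    dl=[round(float(v),4) for v in dy[:8]];json.dump(dl,open('plan.json','w'));pickle.dump(kf,open('kf.pkl','wb'))
    print('plan l',dl,'T',o[:27:3],'max',abs(o).max());print(json.dumps(rows(dl,a.f,a.z,a.psi,q)))
E
python3 step.py -l '[-0.0004,-0.0014,-0.0034,-0.0061,-0.0093,-0.0127,-0.0157,-0.0175]'
```

```text
scene t=8.10 m=0.0308 e=0.0133 res=0.84 n=60
top t=8.15 m=0.0753 e=0.0404 res=9.41 n=250
scene t=8.20 m=0.0421 e=-0.0241 res=0.95 n=54
piv [0.5733 0.2102 0.1605] psi -0.0555 to go f,l [ 0.0507 -0.2603] T,rate,c,k 0.061851618542941106 0.13825363752545647 [-0.0132  3.0389] F [ 0.1754 -0.0923 -9.0859] [ 0.0029  0.9595 -0.0813]
plan l [-0.0134, -0.0341, -0.058, -0.082, -0.1041, -0.1227, -0.1365, -0.1441] T [ 0.065  -0.0071 -0.0501 -0.0171 -0.0214 -0.0283 -0.0086 -0.0115 -0.0157] max 0.06502347842477504
[[[-0.0007, -0.0134, 0.0], 0.0], [[-0.0019, -0.034, 0.0], 0.0], [[-0.0032, -0.0579, 0.0], 0.0], [[-0.0045, -0.0819, 0.0], 0.0], [[-0.0058, -0.1039, 0.0], 0.0], [[-0.0068, -0.1225, 0.0], 0.0], [[-0.0076, -0.1363, 0.0], 0.0], [[-0.008, -0.1439, 0.0], 0.0]]
```

```bash
python3 - <<'E'
s=open('step.py').read()
s=s.replace("        e=kf.update(m);print(","        bad=r>2.5 or a>110\n        e=0 if bad else kf.update(m);print('BAD' if bad else '',")
open('step.py','w').write(s)
from step import *
kf=KF(.0266,7.3,0,sT=.004,sv=.01)
kf.predict([(.1,v) for v in [-0.0004,-0.0014,-0.0034,-0.0061,-0.0093,-0.0127,-0.0157,-0.0175]])
kf.P+=np.diag([.004,.02,0,0])**2
print(kf.update(.0308));kf.predict([(.1,kf.y)]);print(kf.update(.0421));kf.predict([(.05,kf.y)])
print(kf.T,kf.x)
dy,o=mpc(kf,kf.y-.2603)
dl=[round(float(v),4) for v in dy[:8]];json.dump(dl,open('plan.json','w'));pickle.dump(kf,open('kf.pkl','wb'))
print(dl,o[:27:3]);print(json.dumps(rows(dl,0,0,0,-.0555)))
E
```

```text
0.013549962753125859
0.00273118671737195
0.046637064649600365 [ 0.0794  0.1104 -0.0089  3.0371]
[-0.0097, -0.0249, -0.0426, -0.0607, -0.0775, -0.0919, -0.1027, -0.1088] [ 0.0493 -0.0018 -0.0335 -0.0062 -0.0134 -0.0218 -0.0024 -0.0082 -0.0144]
[[[-0.0005, -0.0097, 0.0], 0.0], [[-0.0014, -0.0249, 0.0], 0.0], [[-0.0024, -0.0425, 0.0], 0.0], [[-0.0034, -0.0606, 0.0], 0.0], [[-0.0043, -0.0774, 0.0], 0.0], [[-0.0051, -0.0918, 0.0], 0.0], [[-0.0057, -0.1025, 0.0], 0.0], [[-0.006, -0.1086, 0.0], 0.0]]
```

>>> send_rows(
  increments=[
    [[-0.0005,-0.0097,0],0],
    [[-0.0014,-0.0249,0],0],
    [[-0.0024,-0.0425,0],0],
    [[-0.0034,-0.0606,0],0],
    [[-0.0043,-0.0774,0],0],
    [[-0.0051,-0.0918,0],0],
    [[-0.0057,-0.1025,0],0],
    [[-0.006,-0.1086,0],0],
  ],
)

```text
t: 9.05
ee_pos: [0.4167, 0.1089, 0.1555]
tcp_rot: [0.028, 1.0, -0.0, 0.0]
wrist_force: [-0.5, -0.7, -9.2]
width: 0.424
grip_force: 60.0
```

```bash
python3 step.py -f 0.03
```

```text
scene t=9.05 m=-0.0308 e=0.0087 res=1.14 n=54
 top t=9.10 m=-0.0191 e=0.0042 res=0.76 n=45
 scene t=9.15 m=-0.0134 e=-0.0002 res=1.23 n=53
piv [0.5666 0.1011 0.1605] psi -0.0558 to go f,l [ 0.0514 -0.151 ] T,rate,c,k -0.0056608626139654505 0.1519791525220534 [-0.0114  3.033 ] F [-1.1765 -0.4178 -8.638 ] [-0.0503  0.9807 -0.1326]
plan l [-0.0073, -0.019, -0.0327, -0.0469, -0.0601, -0.0715, -0.0801, -0.085] T [ 0.0073 -0.0199 -0.0389 -0.0143 -0.0165 -0.0207 -0.0076 -0.0087 -0.0108] max 0.03892227430443812
[[[0.0009, -0.0074, 0.0], 0.0], [[0.0036, -0.0192, 0.0], 0.0], [[0.0077, -0.0332, 0.0], 0.0], [[0.0124, -0.0477, 0.0], 0.0], [[0.0171, -0.0611, 0.0], 0.0], [[0.0213, -0.0728, 0.0], 0.0], [[0.0242, -0.0816, 0.0], 0.0], [[0.0252, -0.0865, 0.0], 0.0]]
```

>>> send_rows(
  increments=[
    [[0.0009,-0.0074,0.0],0.0],
    [[0.0036,-0.0192,0.0],0.0],
    [[0.0077,-0.0332,0.0],0.0],
    [[0.0124,-0.0477,0.0],0.0],
    [[0.0171,-0.0611,0.0],0.0],
    [[0.0213,-0.0728,0.0],0.0],
    [[0.0242,-0.0816,0.0],0.0],
    [[0.0252,-0.0865,0.0],0.0],
  ],
)

```text
t: 10.0
ee_pos: [0.4423, 0.0229, 0.1554]
tcp_rot: [0.028, 1.0, -0.0, -0.0]
wrist_force: [-0.3, -1.2, -9.3]
width: 0.421
grip_force: 60.0
```

```bash
python3 step.py -f 0.021
```

```text
scene t=10.00 m=-0.0705 e=-0.0235 res=1.56 n=52
 top t=10.05 m=-0.0634 e=0.0036 res=1.69 n=50
 scene t=10.10 m=-0.0660 e=-0.0039 res=1.54 n=53
piv [0.5918 0.015  0.1604] psi -0.0554 to go f,l [ 0.0214 -0.0664] T,rate,c,k -0.061558022886420594 0.03936807330029621 [-0.0057  3.1715] F [ 0.2123 -0.6629 -9.6358] [-0.0232  1.0052 -0.072 ]
plan l [0.0049, 0.0119, 0.0191, 0.0255, 0.0307, 0.0344, 0.0367, 0.0377] T [-0.0437 -0.0042  0.0141  0.0151  0.0079  0.0026  0.0086  0.0024 -0.0029] max 0.04367876692891858
[[[0.0012, 0.0048, 0.0], 0.0], [[0.0039, 0.0117, 0.0], 0.0], [[0.0077, 0.0187, 0.0], 0.0], [[0.0119, 0.0249, 0.0], 0.0], [[0.016, 0.0299, 0.0], 0.0], [[0.0196, 0.0334, 0.0], 0.0], [[0.0221, 0.0355, 0.0], 0.0], [[0.0231, 0.0365, 0.0], 0.0]]
```

>>> send_rows(
  increments=[
    [[0.0012,0.0048,0.0],0.0],
    [[0.0039,0.0117,0.0],0.0],
    [[0.0077,0.0187,0.0],0.0],
    [[0.0119,0.0249,0.0],0.0],
    [[0.016,0.0299,0.0],0.0],
    [[0.0196,0.0334,0.0],0.0],
    [[0.0221,0.0355,0.0],0.0],
    [[0.0231,0.0365,0.0],0.0],
  ],
)

```text
t: 10.95
ee_pos: [0.4654, 0.0604, 0.1554]
tcp_rot: [0.027, 1.0, -0.0, -0.0]
wrist_force: [0.1, 0.2, -9.6]
width: 0.423
grip_force: 60.0
```

```bash
python3 step.py
```

```text
scene t=10.95 m=-0.0194 e=-0.0294 res=1.71 n=53
 top t=11.00 m=-0.0177 e=0.0039 res=1.65 n=50
 scene t=11.05 m=-0.0254 e=-0.0032 res=1.62 n=54
piv [0.615  0.052  0.1604] psi -0.0548 to go f,l [ 0.0003 -0.1046] T,rate,c,k -0.02659723651559215 -0.06292546029672148 [-0.0026  3.3909] F [-0.0946 -0.474  -8.9806] [0.0625 1.0332 0.0073]
plan l [0.007, 0.0174, 0.0286, 0.0391, 0.0481, 0.0549, 0.0596, 0.0619] T [-0.0176  0.0192  0.0376  0.0301  0.018   0.0099  0.0169  0.0061 -0.0028] max 0.03762165888833384
[[[0.0004, 0.007, 0.0], 0.0], [[0.001, 0.0174, 0.0], 0.0], [[0.0016, 0.0286, 0.0], 0.0], [[0.0021, 0.039, 0.0], 0.0], [[0.0026, 0.048, 0.0], 0.0], [[0.003, 0.0548, 0.0], 0.0], [[0.0033, 0.0595, 0.0], 0.0], [[0.0034, 0.0618, 0.0], 0.0]]
```

```bash
cat > fit.py <<'E'
from ctl import *
import ctl
from scipy.optimize import least_squares
np.set_printoptions(precision=4,suppress=True)
# log: list of [lateral rows], measurements [(t,cam,m)]; first call starts at t0
def model(p,calls,M,t0s):
    T,r,c,k,G,tau,b,D=p;ctl.G=G;ctl.D=D
    # knots of y(t) delayed by tau
    ts=[M[0][0]];ys=[0.];y=0.
    for t0,L in zip(t0s,calls):
        ts.append(t0);ys.append(y)
        for i,v in enumerate(L):ts.append(t0+.1*(i+1));ys.append(y+v)
        y+=L[-1]
    ts.append(ts[-1]+1);ys.append(y)
    h=.005;t=M[0][0];z,zd=T,r;out=[];j=0;Y=lambda t:np.interp(t-tau,ts,ys)
    while j<len(M):
        if t>=M[j][0]-1e-6:out.append(z+G*Y(t)+(b if M[j][1]=='t' else 0));j+=1;continue
        ym=Y(t+h/2);v=(Y(t+h)-Y(t))/h;a=k*(z+zd*h/2+G*ym-c)-D*(zd+G*v);z+=zd*h+a*h*h/2;zd+=a*h;t+=h
    return np.array(out)
p0=np.array([.031,.1,0,3.,1.87,.02,.003,.195]);sd=np.array([.02,.2,.02,.4,.06,.02,.004,.05])
def fit(calls,M,t0s):
    f=lambda p:np.r_[(model(p,calls,M,t0s)-[m[2] for m in M])/.003,(p-p0)/sd]
    R=least_squares(f,p0,x_scale=sd);cov=np.linalg.inv(R.jac.T@R.jac)
    return R.x,np.sqrt(np.diag(cov)),R.fun[:len(M)]*.003
if __name__=='__main__':
    calls=[[-0.0097,-0.0249,-0.0426,-0.0607,-0.0775,-0.0919,-0.1027,-0.1088],[-0.0073,-0.019,-0.0327,-0.0469,-0.0601,-0.0715,-0.0801,-0.085],[0.0049,0.0119,0.0191,0.0255,0.0307,0.0344,0.0367,0.0377]]
    M=[(8.1,'s',.0308),(8.2,'s',.0421),(9.05,'s',-.0308),(9.1,'t',-.0191),(9.15,'s',-.0134),(10.,'s',-.0705),(10.05,'t',-.0634),(10.1,'s',-.066),(10.95,'s',-.0194),(11.,'t',-.0177),(11.05,'s',-.0254)]
    x,s,r=fit(calls,M,[8.25,9.2,10.15]);print(x);print(s);print(r)
E
python3 fit.py
```

```text
[ 0.0309  0.101  -0.0024  3.291   1.8534  0.0155  0.0041  0.2018]
[0.0024 0.0119 0.0038 0.3179 0.0553 0.0159 0.0019 0.0497]
[ 0.0001 -0.0006  0.0033  0.0013 -0.0013 -0.0002 -0.0018 -0.0011  0.0002
 -0.0001  0.0004]
```

```bash
cat > s2.py <<'E'
from fit import *
import fit as F, ctl, argparse
from step import rows
LOG='log.json'
def est(lg,W=4):
    calls,t0s,M=lg['calls'][-W:],lg['t0'][-W:],lg['M']
    st=lg['t0'][-W-1]+.8-.01 if len(lg['t0'])>W else 0
    M=[m for m in M if m[0]>=st]
    F.p0=np.array([M[0][2],(M[2][2]-M[0][2])/max(.05,M[2][0]-M[0][0]),-.002,3.25,1.855,.0155,.004,.2]);F.sd=np.array([.02,.2,.006,.25,.04,.012,.003,.04])
    x,s,r=F.fit(calls,M,t0s);tn=lg['now']
    a=F.model(x,calls,M+[(tn-.005,'s',0),(tn,'s',0),(tn+.005,'s',0)],t0s)[-3:]
    return x,s,r,a[1],(a[2]-a[0])/.01
def plan(x,T,v,ytar,**k):
    ctl.G,ctl.D=x[4],x[7];kf=KF(T,0,0);kf.x=np.array([T,v,x[2],x[3]]);return mpc(kf,ytar,**k)
if __name__=='__main__':
    a=argparse.ArgumentParser();a.add_argument('-look',type=int,default=1)
    for n,d in(('X',.6095),('Y',-.0525),('f',0.),('z',0.),('psi',0.),('wy',.15),('wu',12.),('calls',6)):a.add_argument('-'+n,type=float,default=d)
    a.add_argument('-cams',default='scene,top,scene');a=a.parse_args()
    lg=json.load(open(LOG))
    if a.look:
        lg['calls'].append(json.load(open('plan.json')));lg['t0'].append(lg['now']);Tg=lg['pred']
        for n in a.cams.split(','):
            s=manip.state();p=manip.get_image(n);m,r,k=meas(p,n,s,Tg,C);bad=r>3 or k>110 or k<25
            print('BAD' if bad else '',n,f"t={s['t']:.2f} m={m:.4f} res={r:.2f} n={k}")
            if not bad: lg['M'].append((round(s['t'],3),n[0],float(m)));Tg=float(m)
        lg['now']=round(s['t']+.05,3)
    s=manip.state()
    x,sd,r,T,v=est(lg);print('fit',x[2:],'fitres',r[-3:],'T,v',round(T,4),round(v,4))
    p,q=pivot(s);d=np.array([a.X,a.Y])-p[:2];off=d@[np.cos(q),np.sin(q)],d@[-np.sin(q),np.cos(q)]
    print('piv',p,'psi',round(q,4),'to go f,l',np.round(off,4),'Fz',s['wrist_force'][2])
    dy,o=plan(x,T,v,off[1],calls=int(a.calls),wy=a.wy,wu=a.wu)
    dl=[round(float(u),4) for u in dy[:8]];json.dump(dl,open('plan.json','w'));lg['pred']=float(o[8]+x[2]);json.dump(lg,open(LOG,'w'))
    print('end y',dy[7::8],'T',o[:27:3]);print(json.dumps(rows(dl,a.f,a.z,a.psi,q)))
E
python3 - <<'E'
import json
calls=[[-0.0097,-0.0249,-0.0426,-0.0607,-0.0775,-0.0919,-0.1027,-0.1088],[-0.0073,-0.019,-0.0327,-0.0469,-0.0601,-0.0715,-0.0801,-0.085],[0.0049,0.0119,0.0191,0.0255,0.0307,0.0344,0.0367,0.0377]]
M=[(8.1,'s',.0308),(8.2,'s',.0421),(9.05,'s',-.0308),(9.1,'t',-.0191),(9.15,'s',-.0134),(10.,'s',-.0705),(10.05,'t',-.0634),(10.1,'s',-.066),(10.95,'s',-.0194),(11.,'t',-.0177),(11.05,'s',-.0254)]
json.dump(dict(calls=calls,M=M,t0=[8.25,9.2,10.15],now=11.1,pred=0.),open('log.json','w'))
E
python3 s2.py -look 0
```

```text
fit [-0.0031  3.3393  1.8494  0.0142  0.0042  0.204 ] fitres [ 0.0001 -0.0001  0.0004] T,v -0.0282 -0.0657
piv [0.6149 0.0519 0.1604] psi -0.0549 to go f,l [ 0.0004 -0.1045] Fz -9.839552727913171
end y [ 0.0656  0.0468  0.0111 -0.0291 -0.0676 -0.1045] T [-0.0185  0.0199  0.0393  0.0311  0.0188  0.0106  0.0175  0.0065 -0.0025]
[[[0.0004, 0.0074, 0.0], 0.0], [[0.001, 0.0183, 0.0], 0.0], [[0.0017, 0.0301, 0.0], 0.0], [[0.0023, 0.0412, 0.0], 0.0], [[0.0028, 0.0507, 0.0], 0.0], [[0.0032, 0.058, 0.0], 0.0], [[0.0035, 0.063, 0.0], 0.0], [[0.0036, 0.0655, 0.0], 0.0]]
```

>>> send_rows(
  increments=[
    [[0.0004,0.0074,0.0],0.0],
    [[0.001,0.0183,0.0],0.0],
    [[0.0017,0.0301,0.0],0.0],
    [[0.0023,0.0412,0.0],0.0],
    [[0.0028,0.0507,0.0],0.0],
    [[0.0032,0.058,0.0],0.0],
    [[0.0035,0.063,0.0],0.0],
    [[0.0036,0.0655,0.0],0.0],
  ],
)

```text
t: 11.9
ee_pos: [0.4687, 0.1262, 0.1554]
tcp_rot: [0.027, 1.0, 0.0, -0.0]
wrist_force: [0.1, 0.0, -9.5]
width: 0.423
grip_force: 60.0
```

```bash
python3 s2.py
```

```text
scene t=11.90 m=0.0345 res=2.08 n=58
BAD top t=11.95 m=0.0281 res=3.33 n=75
 scene t=12.00 m=0.0303 res=2.07 n=58
fit [-0.0032  3.3391  1.8496  0.0137  0.0042  0.2037] fitres [ 0.0005 -0.0005  0.0004] T,v 0.0292 -0.0272
piv [0.6185 0.1174 0.1604] psi -0.0548 to go f,l [ 0.0003 -0.1702] Fz -9.579341753711606
end y [-0.0141 -0.0443 -0.0787 -0.1121 -0.1421 -0.1702] T [ 0.0289  0.018   0.0109  0.0159  0.0062 -0.0016  0.0096  0.001  -0.0065]
[[[-0.0, -0.0007, 0.0], 0.0], [[-0.0001, -0.0021, 0.0], 0.0], [[-0.0002, -0.004, 0.0], 0.0], [[-0.0003, -0.0062, 0.0], 0.0], [[-0.0005, -0.0086, 0.0], 0.0], [[-0.0006, -0.0109, 0.0], 0.0], [[-0.0007, -0.0129, 0.0], 0.0], [[-0.0008, -0.0141, 0.0], 0.0]]
```

```bash
python3 s2.py -look 0 -calls 4
```

```text
fit [-0.0032  3.3391  1.8496  0.0137  0.0042  0.2037] fitres [ 0.0005 -0.0005  0.0004] T,v 0.0292 -0.0272
piv [0.6185 0.1174 0.1604] psi -0.0548 to go f,l [ 0.0003 -0.1702] Fz -9.579341753711606
end y [-0.0114 -0.0586 -0.1132 -0.1701] T [ 0.0303  0.0241  0.0184  0.0259  0.0104 -0.0022  0.0147  0.0004 -0.0127]
[[[0.0, 0.0001, 0.0], 0.0], [[-0.0, -0.0003, 0.0], 0.0], [[-0.0001, -0.0013, 0.0], 0.0], [[-0.0002, -0.003, 0.0], 0.0], [[-0.0003, -0.0053, 0.0], 0.0], [[-0.0004, -0.0077, 0.0], 0.0], [[-0.0005, -0.01, 0.0], 0.0], [[-0.0006, -0.0114, 0.0], 0.0]]
```

>>> send_rows(
  increments=[
    [[0.0,0.0001,0.0],0.0],
    [[0.0,-0.0003,0.0],0.0],
    [[-0.0001,-0.0013,0.0],0.0],
    [[-0.0002,-0.003,0.0],0.0],
    [[-0.0003,-0.0053,0.0],0.0],
    [[-0.0004,-0.0077,0.0],0.0],
    [[-0.0005,-0.01,0.0],0.0],
    [[-0.0006,-0.0114,0.0],0.0],
  ],
)

```text
t: 12.85
ee_pos: [0.4681, 0.1141, 0.1554]
tcp_rot: [0.027, 1.0, -0.0, -0.0]
wrist_force: [-0.2, 0.6, -9.9]
width: 0.42
grip_force: 60.0
```

```bash
python3 s2.py -calls 4
```

```text
scene t=12.85 m=0.0299 res=2.09 n=54
 top t=12.90 m=0.0341 res=1.29 n=44
 scene t=12.95 m=0.0374 res=1.96 n=58
fit [-0.004   3.4453  1.8419  0.0128  0.0037  0.1988] fitres [-0.0007  0.0018 -0.0015] T,v 0.0399 0.083
piv [0.6179 0.106  0.1605] psi -0.055 to go f,l [ 0.0003 -0.1587] Fz -9.488219477544027
end y [-0.087  -0.1215 -0.1432 -0.1587] T [ 0.0384 -0.0029 -0.0277 -0.0073 -0.0108 -0.0157 -0.0031 -0.006  -0.0095]
[[[-0.0004, -0.0079, 0.0], 0.0], [[-0.0011, -0.0203, 0.0], 0.0], [[-0.0019, -0.0345, 0.0], 0.0], [[-0.0027, -0.049, 0.0], 0.0], [[-0.0034, -0.0624, 0.0], 0.0], [[-0.0041, -0.0738, 0.0], 0.0], [[-0.0045, -0.0822, 0.0], 0.0], [[-0.0048, -0.0869, 0.0], 0.0]]
```

>>> send_rows(
  increments=[
    [[-0.0004,-0.0079,0.0],0.0],
    [[-0.0011,-0.0203,0.0],0.0],
    [[-0.0019,-0.0345,0.0],0.0],
    [[-0.0027,-0.049,0.0],0.0],
    [[-0.0034,-0.0624,0.0],0.0],
    [[-0.0041,-0.0738,0.0],0.0],
    [[-0.0045,-0.0822,0.0],0.0],
    [[-0.0048,-0.0869,0.0],0.0],
  ],
)

```text
t: 13.8
ee_pos: [0.4633, 0.0265, 0.1555]
tcp_rot: [0.028, 1.0, -0.0, 0.0]
wrist_force: [-0.2, -0.2, -9.1]
width: 0.421
grip_force: 60.0
```

```bash
python3 s2.py -calls 4
```

```text
scene t=13.80 m=-0.0145 res=2.19 n=54
 top t=13.85 m=-0.0047 res=1.83 n=52
 scene t=13.90 m=-0.0011 res=2.25 n=56
fit [-0.0056  3.4265  1.8427  0.0183  0.0036  0.204 ] fitres [ 0.0008 -0.0003 -0.0008] T,v 0.0047 0.1318
piv [0.6131 0.0191 0.1605] psi -0.0551 to go f,l [ 0.0003 -0.0717] Fz -9.888364925016699
end y [-0.082  -0.0936 -0.0867 -0.0717] T [ 0.0093 -0.0223 -0.0415 -0.0226 -0.0178 -0.0162 -0.0117 -0.0069 -0.0034]
[[[-0.0004, -0.0078, 0.0], 0.0], [[-0.0011, -0.0199, 0.0], 0.0], [[-0.0019, -0.0336, 0.0], 0.0], [[-0.0026, -0.0473, 0.0], 0.0], [[-0.0033, -0.0598, 0.0], 0.0], [[-0.0039, -0.0702, 0.0], 0.0], [[-0.0043, -0.0778, 0.0], 0.0], [[-0.0045, -0.0819, 0.0], 0.0]]
```

>>> send_rows(
  increments=[
    [[-0.0004,-0.0078,0.0],0.0],
    [[-0.0011,-0.0199,0.0],0.0],
    [[-0.0019,-0.0336,0.0],0.0],
    [[-0.0026,-0.0473,0.0],0.0],
    [[-0.0033,-0.0598,0.0],0.0],
    [[-0.0039,-0.0702,0.0],0.0],
    [[-0.0043,-0.0778,0.0],0.0],
    [[-0.0045,-0.0819,0.0],0.0],
  ],
)

```text
t: 14.75
ee_pos: [0.4588, -0.0553, 0.1554]
tcp_rot: [0.028, 1.0, -0.0, 0.0]
wrist_force: [-0.3, -0.2, -9.6]
width: 0.421
grip_force: 60.0
```

```bash
python3 s2.py -calls 4
```

```text
scene t=14.75 m=-0.0413 res=2.48 n=53
 top t=14.80 m=-0.0333 res=2.15 n=53
 scene t=14.85 m=-0.0291 res=2.41 n=54
fit [-0.0068  3.3557  1.8493  0.0132  0.0031  0.2004] fitres [ 0.0016  0.0007 -0.0018] T,v -0.0263 0.0883
piv [ 0.6086 -0.0627  0.1604] psi -0.055 to go f,l [0.0003 0.0103] Fz -9.639435260819754
end y [-0.0291 -0.0245 -0.0093  0.0103] T [-0.0163 -0.0206 -0.0242 -0.0164 -0.0109 -0.0074 -0.0089 -0.0035  0.001 ]
[[[-0.0002, -0.0028, 0.0], 0.0], [[-0.0004, -0.0072, 0.0], 0.0], [[-0.0007, -0.0121, 0.0], 0.0], [[-0.0009, -0.0171, 0.0], 0.0], [[-0.0012, -0.0215, 0.0], 0.0], [[-0.0014, -0.0251, 0.0], 0.0], [[-0.0015, -0.0277, 0.0], 0.0], [[-0.0016, -0.0291, 0.0], 0.0]]
```

>>> send_rows(
  increments=[
    [[-0.0002,-0.0028,0.0],0.0],
    [[-0.0004,-0.0072,0.0],0.0],
    [[-0.0007,-0.0121,0.0],0.0],
    [[-0.0009,-0.0171,0.0],0.0],
    [[-0.0012,-0.0215,0.0],0.0],
    [[-0.0014,-0.0251,0.0],0.0],
    [[-0.0015,-0.0277,0.0],0.0],
    [[-0.0016,-0.0291,0.0],0.0],
  ],
)

```text
t: 15.7
ee_pos: [0.4572, -0.0838, 0.1554]
tcp_rot: [0.028, 1.0, 0.0, -0.0]
wrist_force: [0.1, 0.2, -9.8]
width: 0.419
grip_force: 60.0
```

```bash
python3 s2.py -calls 4
```

```text
scene t=15.70 m=-0.0311 res=2.37 n=51
 top t=15.75 m=-0.0273 res=2.28 n=50
 scene t=15.80 m=-0.0302 res=2.37 n=50
fit [-0.0061  3.372   1.8483  0.0141  0.0028  0.2013] fitres [-0.0005 -0.0004  0.0009] T,v -0.0284 0.0175
piv [ 0.607  -0.0918  0.1604] psi -0.0549 to go f,l [0.0003 0.0394] Fz -9.340226145931949
end y [0.0123 0.0209 0.0301 0.0394] T [-0.0187 -0.0075 -0.0016 -0.0034 -0.001   0.0011 -0.002   0.0002  0.0024]
[[[0.0001, 0.0012, 0.0], 0.0], [[0.0002, 0.003, 0.0], 0.0], [[0.0003, 0.005, 0.0], 0.0], [[0.0004, 0.007, 0.0], 0.0], [[0.0005, 0.0089, 0.0], 0.0], [[0.0006, 0.0105, 0.0], 0.0], [[0.0006, 0.0116, 0.0], 0.0], [[0.0007, 0.0123, 0.0], 0.0]]
```

>>> send_rows(
  increments=[
    [[0.0001,0.0012,0.0],0.0],
    [[0.0002,0.003,0.0],0.0],
    [[0.0003,0.005,0.0],0.0],
    [[0.0004,0.007,0.0],0.0],
    [[0.0005,0.0089,0.0],0.0],
    [[0.0006,0.0105,0.0],0.0],
    [[0.0006,0.0116,0.0],0.0],
    [[0.0007,0.0123,0.0],0.0],
  ],
)

```text
t: 16.65
ee_pos: [0.4579, -0.0712, 0.1554]
tcp_rot: [0.027, 1.0, 0.0, -0.0]
wrist_force: [-0.3, -0.1, -8.8]
width: 0.424
grip_force: 60.0
```

```bash
python3 s2.py -calls 3
```

```text
scene t=16.65 m=-0.0181 res=2.40 n=50
 top t=16.70 m=-0.0176 res=2.32 n=48
 scene t=16.75 m=-0.0228 res=2.48 n=52
fit [-0.0042  3.3032  1.8554  0.0166  0.0029  0.2034] fitres [-0.0006  0.0003  0.0008] T,v -0.024 -0.0407
piv [ 0.6077 -0.0795  0.1604] psi -0.0547 to go f,l [0.0003 0.027 ] Fz -9.842815541231412
end y [0.0435 0.0406 0.0271] T [-0.0157  0.0089  0.0218  0.0149  0.0097  0.0065  0.0067  0.0006 -0.006 ]
[[[0.0003, 0.0046, 0.0], 0.0], [[0.0006, 0.0115, 0.0], 0.0], [[0.0011, 0.0192, 0.0], 0.0], [[0.0014, 0.0265, 0.0], 0.0], [[0.0018, 0.0329, 0.0], 0.0], [[0.0021, 0.0379, 0.0], 0.0], [[0.0023, 0.0415, 0.0], 0.0], [[0.0024, 0.0434, 0.0], 0.0]]
```

>>> send_rows(
  increments=[
    [[0.0003,0.0046,0.0],0.0],
    [[0.0006,0.0115,0.0],0.0],
    [[0.0011,0.0192,0.0],0.0],
    [[0.0014,0.0265,0.0],0.0],
    [[0.0018,0.0329,0.0],0.0],
    [[0.0021,0.0379,0.0],0.0],
    [[0.0023,0.0415,0.0],0.0],
    [[0.0024,0.0434,0.0],0.0],
  ],
)

```text
t: 17.6
ee_pos: [0.4603, -0.0275, 0.1554]
tcp_rot: [0.027, 1.0, 0.0, -0.0]
wrist_force: [-0.0, -0.4, -9.6]
width: 0.421
grip_force: 60.0
```

```bash
sed -i 's/bad=r>3 /bad=r>5 /' s2.py; python3 s2.py -calls 4
```

```text
scene t=17.60 m=0.0156 res=2.48 n=52
 top t=17.65 m=0.0165 res=1.93 n=50
 scene t=17.70 m=0.0108 res=2.44 n=51
fit [-0.0035  3.2367  1.8591  0.0144  0.0031  0.2007] fitres [-0.0008 -0.0001  0.0006] T,v 0.0097 -0.0328
piv [ 0.6101 -0.0361  0.1604] psi -0.0548 to go f,l [ 0.0003 -0.0164] Fz -9.15037425303694
end y [ 0.0053  0.001  -0.007  -0.0164] T [ 0.0111  0.0091  0.0084  0.0065  0.0039  0.0021  0.0036  0.0011 -0.0011]
[[[0.0, 0.0005, 0.0], 0.0], [[0.0001, 0.0013, 0.0], 0.0], [[0.0001, 0.0023, 0.0], 0.0], [[0.0002, 0.0032, 0.0], 0.0], [[0.0002, 0.004, 0.0], 0.0], [[0.0003, 0.0046, 0.0], 0.0], [[0.0003, 0.0051, 0.0], 0.0], [[0.0003, 0.0053, 0.0], 0.0]]
```

>>> send_rows(
  increments=[
    [[0.0,0.0005,0.0],0.0],
    [[0.0001,0.0013,0.0],0.0],
    [[0.0001,0.0023,0.0],0.0],
    [[0.0002,0.0032,0.0],0.0],
    [[0.0002,0.004,0.0],0.0],
    [[0.0003,0.0046,0.0],0.0],
    [[0.0003,0.0051,0.0],0.0],
    [[0.0003,0.0053,0.0],0.0],
  ],
)

```text
t: 18.55
ee_pos: [0.4606, -0.0225, 0.1555]
tcp_rot: [0.027, 1.0, 0.0, 0.0]
wrist_force: [-1.2, -0.1, -9.8]
width: 0.419
grip_force: 60.0
```

```bash
python3 s2.py -calls 4
```

```text
scene t=18.55 m=0.0152 res=2.46 n=52
 top t=18.60 m=0.0200 res=2.18 n=50
 scene t=18.65 m=0.0198 res=2.43 n=51
fit [-0.0047  3.4023  1.8467  0.0133  0.003   0.1992] fitres [ 0.001   0.0002 -0.0016] T,v 0.0195 0.0271
piv [ 0.6104 -0.0308  0.1604] psi -0.0548 to go f,l [ 0.0003 -0.0217] Fz -9.171195139415168
end y [-0.0403 -0.0404 -0.0327 -0.0217] T [ 0.0195 -0.0047 -0.0175 -0.0113 -0.0079 -0.0061 -0.0059 -0.0027 -0.0002]
[[[-0.0002, -0.0042, 0.0], 0.0], [[-0.0006, -0.0106, 0.0], 0.0], [[-0.001, -0.0176, 0.0], 0.0], [[-0.0013, -0.0244, 0.0], 0.0], [[-0.0017, -0.0304, 0.0], 0.0], [[-0.0019, -0.0351, 0.0], 0.0], [[-0.0021, -0.0384, 0.0], 0.0], [[-0.0022, -0.0402, 0.0], 0.0]]
```

```bash
python3 s2.py -look 0 -calls 4 -wu 4; 
```

```text
fit [-0.0047  3.4023  1.8467  0.0133  0.003   0.1992] fitres [ 0.001   0.0002 -0.0016] T,v 0.0195 0.0271
piv [ 0.6104 -0.0308  0.1604] psi -0.0548 to go f,l [ 0.0003 -0.0217] Fz -9.171195139415168
end y [-0.0353 -0.0371 -0.0315 -0.0217] T [ 0.0147 -0.0096 -0.013  -0.0077 -0.0063 -0.0053 -0.0048 -0.0027 -0.0008]
[[[-0.0004, -0.0068, 0.0], 0.0], [[-0.0008, -0.0149, 0.0], 0.0], [[-0.0012, -0.0216, 0.0], 0.0], [[-0.0015, -0.0266, 0.0], 0.0], [[-0.0016, -0.0301, 0.0], 0.0], [[-0.0018, -0.0326, 0.0], 0.0], [[-0.0019, -0.0342, 0.0], 0.0], [[-0.0019, -0.0352, 0.0], 0.0]]
```

>>> send_rows(
  increments=[
    [[-0.0004,-0.0068,0.0],0.0],
    [[-0.0008,-0.0149,0.0],0.0],
    [[-0.0012,-0.0216,0.0],0.0],
    [[-0.0015,-0.0266,0.0],0.0],
    [[-0.0016,-0.0301,0.0],0.0],
    [[-0.0018,-0.0326,0.0],0.0],
    [[-0.0019,-0.0342,0.0],0.0],
    [[-0.0019,-0.0352,0.0],0.0],
  ],
)

```text
t: 19.5
ee_pos: [0.4587, -0.0578, 0.1554]
tcp_rot: [0.027, 1.0, 0.0, -0.0]
wrist_force: [-0.1, -1.3, -9.6]
width: 0.421
grip_force: 60.0
```

```bash
python3 s2.py -calls 4 -wu 6
```

```text
scene t=19.50 m=-0.0126 res=2.63 n=50
 top t=19.55 m=-0.0064 res=2.24 n=50
 scene t=19.60 m=-0.0069 res=2.70 n=50
fit [-0.0058  3.316   1.8505  0.0149  0.0032  0.2005] fitres [ 0.0013 -0.0002 -0.001 ] T,v -0.0062 0.035
piv [ 0.6085 -0.0659  0.1604] psi -0.0548 to go f,l [0.0003 0.0135] Fz -8.42029810770109
end y [-0.0187 -0.0136 -0.0018  0.0135] T [-0.0019 -0.0108 -0.013  -0.0098 -0.0064 -0.004  -0.0058 -0.0021  0.0011]
[[[-0.0001, -0.0027, 0.0], 0.0], [[-0.0004, -0.0064, 0.0], 0.0], [[-0.0005, -0.0099, 0.0], 0.0], [[-0.0007, -0.0129, 0.0], 0.0], [[-0.0008, -0.0153, 0.0], 0.0], [[-0.0009, -0.017, 0.0], 0.0], [[-0.001, -0.0182, 0.0], 0.0], [[-0.001, -0.0187, 0.0], 0.0]]
```

```bash
python3 s2.py -look 0 -calls 4 -wu 2 -wy 0.6; 
```

```text
fit [-0.0058  3.316   1.8505  0.0149  0.0032  0.2005] fitres [ 0.0013 -0.0002 -0.001 ] T,v -0.0062 0.035
piv [ 0.6085 -0.0659  0.1604] psi -0.0548 to go f,l [0.0003 0.0135] Fz -8.42029810770109
end y [-0.0145 -0.0024  0.0072  0.0135] T [-0.0102 -0.0177 -0.0117 -0.0085 -0.0023  0.0002 -0.0009  0.0018  0.0027]
[[[-0.0004, -0.0072, 0.0], 0.0], [[-0.0007, -0.0128, 0.0], 0.0], [[-0.0008, -0.0154, 0.0], 0.0], [[-0.0009, -0.016, 0.0], 0.0], [[-0.0009, -0.0156, 0.0], 0.0], [[-0.0008, -0.0151, 0.0], 0.0], [[-0.0008, -0.0146, 0.0], 0.0], [[-0.0008, -0.0145, 0.0], 0.0]]
```

>>> send_rows(
  increments=[
    [[-0.0004,-0.0072,0.0],0.0],
    [[-0.0007,-0.0128,0.0],0.0],
    [[-0.0008,-0.0154,0.0],0.0],
    [[-0.0009,-0.016,0.0],0.0],
    [[-0.0009,-0.0156,0.0],0.0],
    [[-0.0008,-0.0151,0.0],0.0],
    [[-0.0008,-0.0146,0.0],0.0],
    [[-0.0008,-0.0145,0.0],0.0],
  ],
)

```text
t: 20.45
ee_pos: [0.4579, -0.0721, 0.1555]
tcp_rot: [0.027, 1.0, 0.0, -0.0]
wrist_force: [-0.3, 0.7, -8.4]
width: 0.422
grip_force: 60.0
```

```bash
python3 s2.py -calls 4 -wu 2 -wy 0.5
```

```text
scene t=20.45 m=-0.0241 res=2.79 n=48
 top t=20.50 m=-0.0242 res=2.49 n=52
 scene t=20.55 m=-0.0284 res=2.86 n=49
fit [-0.0049  3.386   1.8471  0.0125  0.003   0.1972] fitres [-0.0014  0.0009  0.001 ] T,v -0.0286 -0.0263
piv [ 0.6077 -0.0804  0.1604] psi -0.0547 to go f,l [0.0003 0.028 ] Fz -10.117227568951616
end y [0.031  0.033  0.0311 0.028 ] T [-0.008   0.0108  0.0093  0.0055  0.0042  0.0034  0.0024  0.0013  0.0006]
[[[0.0006, 0.0102, 0.0], 0.0], [[0.001, 0.0188, 0.0], 0.0], [[0.0013, 0.0237, 0.0], 0.0], [[0.0014, 0.0262, 0.0], 0.0], [[0.0015, 0.0276, 0.0], 0.0], [[0.0016, 0.0288, 0.0], 0.0], [[0.0016, 0.03, 0.0], 0.0], [[0.0017, 0.031, 0.0], 0.0]]
```

>>> send_rows(
  increments=[
    [[0.0006,0.0102,0.0],0.0],
    [[0.001,0.0188,0.0],0.0],
    [[0.0013,0.0237,0.0],0.0],
    [[0.0014,0.0262,0.0],0.0],
    [[0.0015,0.0276,0.0],0.0],
    [[0.0016,0.0288,0.0],0.0],
    [[0.0016,0.03,0.0],0.0],
    [[0.0017,0.031,0.0],0.0],
  ],
)

```text
t: 21.4
ee_pos: [0.4596, -0.0413, 0.1554]
tcp_rot: [0.027, 1.0, -0.0, -0.0]
wrist_force: [-0.5, -0.4, -8.7]
width: 0.426
grip_force: 60.0
```

```bash
python3 s2.py -calls 4 -wu 3 -wy 0.4
```

```text
scene t=21.40 m=-0.0002 res=3.29 n=48
 top t=21.45 m=0.0017 res=3.07 n=51
 scene t=21.50 m=-0.0032 res=3.36 n=52
fit [-0.0041  3.3359  1.8497  0.0151  0.0031  0.2   ] fitres [-0.0001 -0.0001  0.0002] T,v -0.0044 -0.0279
piv [ 0.6094 -0.0495  0.1605] psi -0.0548 to go f,l [ 0.0002 -0.0029] Fz -9.850488208735753
end y [ 0.0135  0.0094  0.0033 -0.0029] T [ 0.0034  0.0103  0.0088  0.0062  0.0034  0.0018  0.0023  0.0003 -0.0009]
[[[0.0002, 0.0035, 0.0], 0.0], [[0.0004, 0.0071, 0.0], 0.0], [[0.0005, 0.0097, 0.0], 0.0], [[0.0006, 0.0114, 0.0], 0.0], [[0.0007, 0.0123, 0.0], 0.0], [[0.0007, 0.0129, 0.0], 0.0], [[0.0007, 0.0133, 0.0], 0.0], [[0.0007, 0.0135, 0.0], 0.0]]
```

>>> send_rows(
  increments=[
    [[0.0002,0.0035,0.0],0.0],
    [[0.0004,0.0071,0.0],0.0],
    [[0.0005,0.0097,0.0],0.0],
    [[0.0006,0.0114,0.0],0.0],
    [[0.0007,0.0123,0.0],0.0],
    [[0.0007,0.0129,0.0],0.0],
    [[0.0007,0.0133,0.0],0.0],
    [[0.0007,0.0135,0.0],0.0],
  ],
)

```text
t: 22.35
ee_pos: [0.4603, -0.0278, 0.1554]
tcp_rot: [0.027, 1.0, -0.0, -0.0]
wrist_force: [-0.5, 0.6, -8.8]
width: 0.423
grip_force: 60.0
```

```bash
python3 s2.py -calls 4 -wu 3 -wy 0.4
```

```text
scene t=22.35 m=0.0127 res=3.34 n=54
 top t=22.40 m=0.0137 res=2.96 n=48
 scene t=22.45 m=0.0132 res=3.36 n=54
fit [-0.0043  3.3324  1.8532  0.0121  0.0027  0.1961] fitres [-0.001   0.001  -0.0008] T,v 0.0129 0.0123
piv [ 0.6101 -0.036   0.1604] psi -0.0549 to go f,l [ 0.0003 -0.0165] Fz -9.763666152750618
end y [-0.0203 -0.0211 -0.0193 -0.0165] T [ 0.009  -0.0063 -0.0064 -0.0037 -0.0028 -0.0022 -0.0018 -0.0009 -0.0003]
[[[-0.0003, -0.0053, 0.0], 0.0], [[-0.0006, -0.0107, 0.0], 0.0], [[-0.0008, -0.0146, 0.0], 0.0], [[-0.0009, -0.0169, 0.0], 0.0], [[-0.001, -0.0183, 0.0], 0.0], [[-0.0011, -0.0192, 0.0], 0.0], [[-0.0011, -0.0198, 0.0], 0.0], [[-0.0011, -0.0203, 0.0], 0.0]]
```

>>> send_rows(
  increments=[
    [[-0.0003,-0.0053,0.0],0.0],
    [[-0.0006,-0.0107,0.0],0.0],
    [[-0.0008,-0.0146,0.0],0.0],
    [[-0.0009,-0.0169,0.0],0.0],
    [[-0.001,-0.0183,0.0],0.0],
    [[-0.0011,-0.0192,0.0],0.0],
    [[-0.0011,-0.0198,0.0],0.0],
    [[-0.0011,-0.0203,0.0],0.0],
  ],
)

```text
t: 23.3
ee_pos: [0.4592, -0.048, 0.1554]
tcp_rot: [0.027, 1.0, 0.0, -0.0]
wrist_force: [0.3, -0.3, -9.3]
width: 0.422
grip_force: 60.0
```

```bash
python3 s2.py -calls 4 -wu 3 -wy 0.4 -psi 0.1; python3 - <<'E'
from h import *
import pickle
P=pickle.load(open('P0.pkl','rb'))
for n,b in (('top',(375,415,148,190)),):
    im=cv2.cvtColor(P[n]['image'],cv2.COLOR_RGB2HSV);m=cv2.inRange(im,(0,0,110),(180,60,255))
    c,s=np.cos(.153),np.sin(.153)
    for r in range(b[2],b[3]):
        cs=[q for q in range(b[0],b[1]) if m[r,q]]
        if cs:
            w=[at_z(P[n],(q,r),.229)-[.692,-.239,0] for q in (cs[0],cs[-1])]
            print(r,cs[0],cs[-1],'f',round(w[0][0]*c+w[0][1]*s,3),'l',[round(-v[0]*s+v[1]*c,4) for v in w])
E
```

```text
scene t=23.30 m=-0.0065 res=3.31 n=49
 top t=23.35 m=-0.0038 res=3.14 n=48
 scene t=23.40 m=-0.0055 res=3.35 n=50
fit [-0.005   3.2966  1.853   0.0147  0.0027  0.1991] fitres [-0.0005  0.0002  0.0002] T,v -0.0043 0.0183
piv [ 0.609  -0.0562  0.1605] psi -0.0547 to go f,l [0.0003 0.0037] Fz -9.484632658332842
end y [-0.0093 -0.0057 -0.001   0.0037] T [-0.0022 -0.0074 -0.0062 -0.0045 -0.0024 -0.0011 -0.0016 -0.0001  0.0008]
[[[-0.0002, -0.0031, 0.0], 0.0043], [[-0.0004, -0.0074, 0.0], 0.0156], [[-0.0006, -0.0117, 0.0], 0.0316], [[-0.0007, -0.0156, 0.0], 0.05], [[-0.0007, -0.0188, 0.0], 0.0684], [[-0.0006, -0.0215, 0.0], 0.0844], [[-0.0006, -0.0234, 0.0], 0.0957], [[-0.0006, -0.0243, 0.0], 0.1]]
148 391 391 f 0.039 l [np.float64(-0.0057), np.float64(-0.0057)]
151 393 394 f 0.028 l [np.float64(-0.0106), np.float64(-0.014)]
152 388 394 f 0.027 l [np.float64(0.0068), np.float64(-0.0134)]
153 386 394 f 0.025 l [np.float64(0.0142), np.float64(-0.0128)]
154 386 394 f 0.021 l [np.float64(0.0148), np.float64(-0.0123)]
155 386 395 f 0.018 l [np.float64(0.0154), np.float64(-0.015)]
156 386 395 f 
[... 1148 characters left out ...]
4 406 f -0.046 l [np.float64(0.0332), np.float64(-0.0408)]
175 383 407 f -0.049 l [np.float64(0.0372), np.float64(-0.0436)]
176 383 408 f -0.052 l [np.float64(0.0377), np.float64(-0.0463)]
177 382 408 f -0.055 l [np.float64(0.0417), np.float64(-0.0457)]
178 382 409 f -0.059 l [np.float64(0.0423), np.float64(-0.0485)]
179 382 410 f -0.062 l [np.float64(0.0428), np.float64(-0.0513)]
180 381 383 f -0.065 l [np.float64(0.0468), np.float64(0.04)]
181 381 382 f -0.068 l [np.float64(0.0474), np.float64(0.044)]
182 380 382 f -0.071 l [np.float64(0.0513), np.float64(0.0446)]
183 380 381 f -0.075 l [np.float64(0.0519), np.float64(0.0485)]
184 380 381 f -0.078 l [np.float64(0.0524), np.float64(0.0491)]
```

>>> send_rows(
  increments=[
    [[-0.0002,-0.0031,0.0],0.0043],
    [[-0.0004,-0.0074,0.0],0.0156],
    [[-0.0006,-0.0117,0.0],0.0316],
    [[-0.0007,-0.0156,0.0],0.05],
    [[-0.0007,-0.0188,0.0],0.0684],
    [[-0.0006,-0.0215,0.0],0.0844],
    [[-0.0006,-0.0234,0.0],0.0957],
    [[-0.0006,-0.0243,0.0],0.1],
  ],
)

```text
t: 24.25
ee_pos: [0.4586, -0.0725, 0.1554]
tcp_rot: [-0.023, 1.0, -0.0, -0.0]
wrist_force: [0.0, -0.7, -10.1]
width: 0.422
grip_force: 60.0
```

```bash
python3 s2.py -calls 5 -X 0.573 -Y -0.257 -psi 0.108
```

```text
scene t=24.25 m=-0.0098 res=3.18 n=47
 top t=24.30 m=-0.0085 res=3.00 n=54
 scene t=24.35 m=-0.0098 res=3.17 n=47
fit [-0.0051  3.2648  1.8556  0.0143  0.0024  0.1982] fitres [-0.0005  0.0007 -0.0001] T,v -0.0096 0.004
piv [ 0.6085 -0.0656  0.1604] psi 0.0451 to go f,l [-0.0441 -0.1896] Fz -9.897410001028517
end y [ 0.0096 -0.0343 -0.087  -0.1389 -0.1896] T [ 0.0003  0.0156  0.0205  0.027   0.0118 -0.0001  0.0161  0.0024 -0.0097]
[[[-0.0001, 0.0017, 0.0], 0.0046], [[-0.0001, 0.0031, 0.0], 0.0169], [[-0.0001, 0.0032, 0.0], 0.0342], [[0.0001, 0.002, 0.0], 0.054], [[0.0004, -0.0001, 0.0], 0.0738], [[0.0008, -0.0028, 0.0], 0.0911], [[0.001, -0.0052, 0.0], 0.1034], [[0.0012, -0.0065, 0.0], 0.108]]
```

>>> send_rows(
  increments=[
    [[-0.0001,0.0017,0.0],0.0046],
    [[-0.0001,0.0031,0.0],0.0169],
    [[-0.0001,0.0032,0.0],0.0342],
    [[0.0001,0.002,0.0],0.054],
    [[0.0004,-0.0001,0.0],0.0738],
    [[0.0008,-0.0028,0.0],0.0911],
    [[0.001,-0.0052,0.0],0.1034],
    [[0.0012,-0.0065,0.0],0.108],
  ],
)

```text
t: 25.2
ee_pos: [0.4599, -0.0792, 0.1554]
tcp_rot: [-0.077, 0.997, -0.0, 0.0]
wrist_force: [-0.4, 0.6, -9.4]
width: 0.422
grip_force: 60.0
```

```bash
python3 s2.py -calls 5 -X 0.573 -Y -0.257 -f -0.03
```

```text
scene t=25.20 m=0.0147 res=3.30 n=50
 top t=25.25 m=0.0131 res=3.02 n=50
 scene t=25.30 m=0.0159 res=3.20 n=50
fit [-0.0041  3.2516  1.8544  0.0161  0.0018  0.2006] fitres [-0.0018  0.0025 -0.0007] T,v 0.0166 0.0302
piv [ 0.6081 -0.0561  0.1604] psi 0.1529 to go f,l [-0.0653 -0.1932] Fz -8.552099796643315
end y [-0.0313 -0.0736 -0.1165 -0.1559 -0.1932] T [ 0.0204  0.0104  0.002   0.0143  0.0031 -0.0066  0.009  -0.0009 -0.0101]
[[[-0.001, -0.0021, 0.0], 0.0], [[-0.0038, -0.006, 0.0], 0.0], [[-0.0079, -0.0111, 0.0], 0.0], [[-0.0126, -0.0169, 0.0], 0.0], [[-0.0172, -0.023, 0.0], 0.0], [[-0.0212, -0.0285, 0.0], 0.0], [[-0.024, -0.0329, 0.0], 0.0], [[-0.0249, -0.0355, 0.0], 0.0]]
```

>>> send_rows(
  increments=[
    [[-0.001,-0.0021,0.0],0.0],
    [[-0.0038,-0.006,0.0],0.0],
    [[-0.0079,-0.0111,0.0],0.0],
    [[-0.0126,-0.0169,0.0],0.0],
    [[-0.0172,-0.023,0.0],0.0],
    [[-0.0212,-0.0285,0.0],0.0],
    [[-0.024,-0.0329,0.0],0.0],
    [[-0.0249,-0.0355,0.0],0.0],
  ],
)

```text
t: 26.15
ee_pos: [0.4347, -0.1149, 0.1555]
tcp_rot: [-0.076, 0.997, -0.0, 0.0]
wrist_force: [0.3, -0.3, -8.8]
width: 0.422
grip_force: 60.0
```

```bash
python3 s2.py -calls 4 -X 0.573 -Y -0.257 -f -0.035
```

```text
scene t=26.15 m=-0.0012 res=3.23 n=46
 top t=26.20 m=0.0014 res=3.18 n=52
 scene t=26.25 m=0.0046 res=3.00 n=47
fit [-0.0036  3.2278  1.8568  0.0161  0.0013  0.2005] fitres [-0.0001  0.0009 -0.0006] T,v 0.007 0.0613
piv [ 0.5832 -0.0916  0.1605] psi 0.1529 to go f,l [-0.0353 -0.1619] Fz -10.02350355604399
end y [-0.0381 -0.0816 -0.1226 -0.1619] T [ 0.0124  0.0039 -0.0045  0.0107  0.0001 -0.0095  0.0064 -0.003  -0.0121]
[[[-0.0011, -0.0027, 0.0], 0.0], [[-0.0044, -0.0075, 0.0], 0.0], [[-0.0091, -0.0138, 0.0], 0.0], [[-0.0145, -0.0209, 0.0], 0.0], [[-0.0199, -0.0282, 0.0], 0.0], [[-0.0245, -0.0347, 0.0], 0.0], [[-0.0277, -0.04, 0.0], 0.0], [[-0.0288, -0.043, 0.0], 0.0]]
```

>>> send_rows(
  increments=[
    [[-0.0011,-0.0027,0.0],0.0],
    [[-0.0044,-0.0075,0.0],0.0],
    [[-0.0091,-0.0138,0.0],0.0],
    [[-0.0145,-0.0209,0.0],0.0],
    [[-0.0199,-0.0282,0.0],0.0],
    [[-0.0245,-0.0347,0.0],0.0],
    [[-0.0277,-0.04,0.0],0.0],
    [[-0.0288,-0.043,0.0],0.0],
  ],
)

```text
t: 27.1
ee_pos: [0.4058, -0.158, 0.1555]
tcp_rot: [-0.076, 0.997, -0.0, 0.0]
wrist_force: [0.3, -1.2, -9.6]
width: 0.423
grip_force: 60.0
```

```bash
python3 s2.py -calls 4 -X 0.573 -Y -0.257
```

```text
scene t=27.10 m=0.0097 res=2.99 n=41
 top t=27.15 m=0.0134 res=3.08 n=53
 scene t=27.20 m=0.0196 res=2.90 n=42
fit [-0.0044  3.2943  1.8558  0.0187  0.001   0.2008] fitres [-0.0006  0.0008 -0.0012] T,v 0.0238 0.1088
piv [ 0.5544 -0.1347  0.1605] psi 0.1528 to go f,l [-0.0003 -0.1237] Fz -10.43911598578545
end y [-0.0855 -0.1112 -0.1211 -0.1237] T [ 0.0249 -0.0123 -0.0349 -0.0145 -0.0147 -0.0169 -0.0073 -0.0069 -0.0075]
[[[0.0012, -0.0078, 0.0], 0.0], [[0.0031, -0.02, 0.0], 0.0], [[0.0052, -0.034, 0.0], 0.0], [[0.0074, -0.0481, 0.0], 0.0], [[0.0094, -0.0611, 0.0], 0.0], [[0.0111, -0.0721, 0.0], 0.0], [[0.0123, -0.0801, 0.0], 0.0], [[0.013, -0.0845, 0.0], 0.0]]
```

>>> send_rows(
  increments=[
    [[0.0012,-0.0078,0.0],0.0],
    [[0.0031,-0.02,0.0],0.0],
    [[0.0052,-0.034,0.0],0.0],
    [[0.0074,-0.0481,0.0],0.0],
    [[0.0094,-0.0611,0.0],0.0],
    [[0.0111,-0.0721,0.0],0.0],
    [[0.0123,-0.0801,0.0],0.0],
    [[0.013,-0.0845,0.0],0.0],
  ],
)

```text
t: 28.05
ee_pos: [0.4192, -0.2427, 0.1553]
tcp_rot: [-0.076, 0.997, 0.0, -0.0]
wrist_force: [0.1, -0.4, -8.9]
width: 0.421
grip_force: 60.0
```

```bash
python3 s2.py -calls 4 -X 0.573 -Y -0.257
```

```text
scene t=28.05 m=-0.0314 res=3.07 n=37
 top t=28.10 m=-0.0293 res=3.27 n=53
 scene t=28.15 m=-0.0200 res=3.12 n=40
fit [-0.0049  3.2447  1.8617  0.0171  0.0002  0.1997] fitres [ 0.0001  0.0023 -0.002 ] T,v -0.0168 0.1006
piv [ 0.5673 -0.219   0.1603] psi 0.153 to go f,l [-0.0002 -0.0384] Fz -9.086375461181376
end y [-0.0422 -0.0503 -0.047  -0.0385] T [-0.0091 -0.0187 -0.026  -0.0138 -0.0113 -0.0106 -0.0074 -0.0046 -0.0026]
[[[0.0006, -0.0038, 0.0], 0.0], [[0.0015, -0.0096, 0.0], 0.0], [[0.0025, -0.0164, 0.0], 0.0], [[0.0036, -0.0234, 0.0], 0.0], [[0.0046, -0.0298, 0.0], 0.0], [[0.0055, -0.0354, 0.0], 0.0], [[0.0061, -0.0394, 0.0], 0.0], [[0.0064, -0.0417, 0.0], 0.0]]
```

>>> send_rows(
  increments=[
    [[0.0006,-0.0038,0.0],0.0],
    [[0.0015,-0.0096,0.0],0.0],
    [[0.0025,-0.0164,0.0],0.0],
    [[0.0036,-0.0234,0.0],0.0],
    [[0.0046,-0.0298,0.0],0.0],
    [[0.0055,-0.0354,0.0],0.0],
    [[0.0061,-0.0394,0.0],0.0],
    [[0.0064,-0.0417,0.0],0.0],
  ],
)

```text
t: 29.0
ee_pos: [0.4255, -0.284, 0.1554]
tcp_rot: [-0.076, 0.997, 0.0, -0.0]
wrist_force: [-0.0, -0.9, -10.1]
width: 0.422
grip_force: 60.0
```

```bash
python3 s2.py -calls 4 -wu 3 -wy .4 -X 0.573 -Y -0.257
```

```text
scene t=29.00 m=-0.0315 res=3.09 n=35
 top t=29.05 m=-0.0351 res=3.35 n=51
 scene t=29.10 m=-0.0297 res=3.11 n=36
fit [-0.0043  3.3538  1.8535  0.0149 -0.0007  0.198 ] fitres [-0.0019  0.0025 -0.0003] T,v -0.0282 0.0325
piv [ 0.5737 -0.2607  0.1604] psi 0.1531 to go f,l [-0.0002  0.0037] Fz -8.778762205830253
end y [0.0041 0.0023 0.0025 0.0037] T [-0.0158 -0.0034 -0.0035 -0.002  -0.0019 -0.0017 -0.0011 -0.0008 -0.0005]
[[[-0.0004, 0.0029, 0.0], 0.0], [[-0.0008, 0.0052, 0.0], 0.0], [[-0.001, 0.0064, 0.0], 0.0], [[-0.001, 0.0066, 0.0], 0.0], [[-0.0009, 0.0061, 0.0], 0.0], [[-0.0008, 0.0053, 0.0], 0.0], [[-0.0007, 0.0046, 0.0], 0.0], [[-0.0006, 0.0041, 0.0], 0.0]]
```

>>> send_rows(
  increments=[
    [[-0.0004,0.0029,0],0],
    [[0.0041,0.006,0],0],
    [[0.0188,0.0095,0],0],
    [[0.0435,0.0135,0],0],
    [[0.0683,0.0168,0],0],
    [[0.0931,0.0198,0],0],
    [[0.113,0.0221,0],0],
    [[0.1219,0.023,0],0],
  ],
)

```text
t: 29.95
ee_pos: [0.5495, -0.2595, 0.1549]
tcp_rot: [-0.077, 0.997, 0.0, 0.0]
wrist_force: [-0.6, -0.1, -9.2]
width: 0.418
grip_force: 60.0
```

```bash
python3 - <<'E'
from ctl import *
for n in('scene','top','scene'):
    s=manip.state();p=manip.get_image(n);print(n,s['t'],s['ee_pos'].round(4),np.round(meas(p,n,s,-.005,C),4),s['wrist_force'],s['moment'])
    if n=='top': t=p
P,q=pivot(s);d=P[:2]-[.692,-.239];print('rack frame',d@[np.cos(.153),np.sin(.153)],d@[-np.sin(.153),np.cos(.153)],q)
a=p['image'][130:230,215:315,::-1];b=t['image'][120:220,345:445,::-1]
cv2.imwrite('pics/d.png',cv2.resize(np.hstack([a,b]),(800,400),interpolation=0))
E
```

```text
scene 29.95 [ 0.5495 -0.2595  0.1549] [-1.4600e-02  3.3758e+00  4.2000e+01] [-0.62774024 -0.11598247 -9.24762323] [-0.11687523  1.00142371 -0.00310438]
top 30.0 [ 0.5497 -0.2595  0.1549] [-1.9500e-02  3.7547e+00  4.8000e+01] [  0.3764826    0.49543266 -10.25645432] [0.02970352 1.06554425 0.02658206]
scene 30.05 [ 0.5484 -0.2598  0.1549] [-1.4800e-02  3.8435e+00  4.1000e+01] [-0.56586166  0.31412523 -8.97628949] [-0.10158219  1.07802756  0.0029146 ]
rack frame 0.004929983300223902 0.0015161006717355106 0.15448520467421734
```

View pics/d.png

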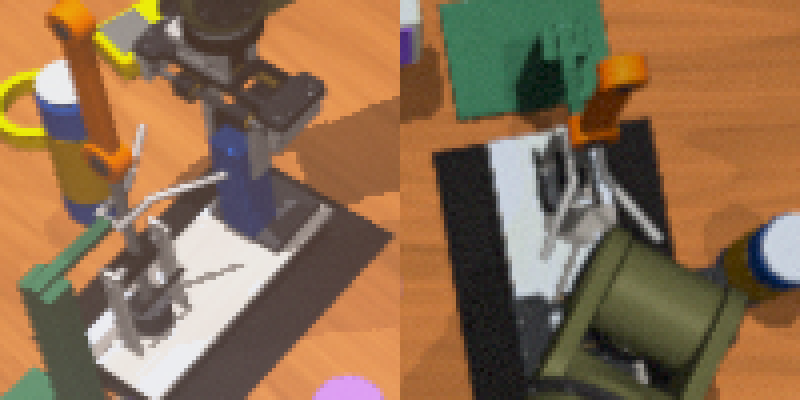

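>>> send_rows(
  increments=[
    [[0,0,-0.003],0],
    [[0,0,-0.007],0],
    [[0,0,-0.011],0],
    [[0,0,-0.015],0],
    [[0,0,-0.018],0],
    [[0,0,-0.021],0],
    [[0,0,-0.023],0],
    [[0,0,-0.025],0],
  ],
)

```text
t: 30.9
ee_pos: [0.5481, -0.2612, 0.1321]
tcp_rot: [-0.076, 0.997, -0.001, 0.002]
wrist_force: [-7.3, -0.9, 5.8]
width: 0.422
grip_force: 60.0
```

>>> send_rows(
  increments=[
    [[0,0,-0.001],0],
    [[0,0,-0.002],0],
    [[0,0,-0.003],0],
    [[0,0,-0.004],0],
    [[0,0,-0.0045],0],
    [[0,0,-0.005],0],
    [[0,0,-0.005],0],
    [[0,0,-0.005],0],
  ],
)

```text
t: 31.7
ee_pos: [0.5483, -0.2613, 0.1274]
tcp_rot: [-0.076, 0.997, -0.001, 0.002]
wrist_force: [-6.7, -0.4, 3.7]
width: 0.423
grip_force: 60.0
```

```bash
python3 - <<'E'
from ctl import *
for n in('scene','top'):
    s=manip.state();p=manip.get_image(n);print(n,s['t'],s['ee_pos'].round(4),np.round(meas(p,n,s,-.015,C),4),s['wrist_force'],s['moment'])
P,q=pivot(s);d=P[:2]-[.692,-.239];print('rack frame',d@[np.cos(.153),np.sin(.153)],d@[-np.sin(.153),np.cos(.153)],q)
E
```

```text
scene 31.7 [ 0.5483 -0.2613  0.1274] [-3.660e-02  2.631e-01  4.500e+01] [-6.70410488 -0.41124673  3.73198484] [0.3153909  0.19103541 0.10658413]
top 31.75 [ 0.5483 -0.2613  0.1274] [-3.29e-02  2.27e-02  4.90e+01] [-6.94810899 -2.22580376  3.8585943 ] [0.30064647 0.20898995 0.10370728]
rack frame 0.004552660101738207 -0.00020212729113616346 0.15263900071040126
```

>>> send_rows(
  increments=[
    [[0,0,0.001],0],
    [[0,0,0.002],0],
    [[0,0,0.002],0],
    [[0,0,0.002],0],
    [[0,0,0.002],0],
    [[0,0,0.002],0],
    [[0,0,0.002],0],
    [[0,0,0.002],0],
  ],
  hand=-1,
)

```text
t: 32.6
ee_pos: [0.5475, -0.2606, 0.1274]
tcp_rot: [-0.077, 0.997, 0.0, 0.0]
wrist_force: [0.5, 0.2, -1.0]
width: 1.0
grip_force: 0.0
```

```bash
python3 - <<'E'
from ctl import *
s=manip.state();p=manip.get_image('scene');print(s['t'],s['ee_pos'].round(4),s['width'],np.round(meas(p,'scene',s,-.03,C),4),s['wrist_force'],s['moment'])
E
```

```text
32.6 [ 0.5475 -0.2606  0.1274] 0.9999356051318872 [-4.0700e-02  1.1066e+00  4.1000e+01] [ 0.51350702  0.18506575 -0.97893937] [0.04485317 0.04088225 0.00877937]
```

Released, force-free. Rise straight up, then check.

>>> send_rows(
  increments=[
    [[0,0,0.005],0],
    [[0,0,0.015],0],
    [[0,0,0.03],0],
    [[0,0,0.05],0],
    [[0,0,0.07],0],
    [[0,0,0.085],0],
    [[0,0,0.095],0],
    [[0,0,0.1],0],
  ],
)

```text
t: 33.45
ee_pos: [0.5476, -0.2607, 0.2291]
tcp_rot: [-0.077, 0.997, -0.001, 0.001]
wrist_force: [-0.0, 0.4, 0.3]
width: 0.996
grip_force: 0.0
```

>>> send_rows(
  increments=[
    [[-0.01,0.0,0],0],
    [[-0.03,0.0,0],0],
    [[-0.05,0.0,0],0],
    [[-0.07,0.0,0],0],
    [[-0.09,0.0,0],0],
    [[-0.105,0,0],0],
    [[-0.11,0,0],0],
    [[-0.11,0,0],0],
  ],
)

```text
t: 34.25
ee_pos: [0.4369, -0.2606, 0.2273]
tcp_rot: [-0.076, 0.997, 0.0, -0.0]
wrist_force: [-0.7, -0.1, 0.6]
width: 0.999
grip_force: 0.0
```

```bash
python3 - <<'E'
from ctl import *
s=manip.state();t=manip.get_image('top');p=manip.get_image('scene');print(s['t'],s['ee_pos'],s['wrist_force'])
h=cv2.cvtColor(t['image'],cv2.COLOR_RGB2HSV)
f=dict(s);f['ee_pos']=np.array([.5475,-.2606,.1255])
for q,n in((t,'top'),(p,'scene')):print(n,np.round(meas(q,n,f,-.03,C),4))
for k,z in(('grip',.13),('carrier',0),('crank',.26)):
    for n,q in(('top',t),('scene',p)):
        r=manip.spot_point(k,q)[:1];print(k,n,[(x['confidence'],at_z(q,x['centre'],z).round(3)) for x in r])
a=p['image'][120:240,205:325,::-1];b=t['image'][120:240,335:455,::-1]
cv2.imwrite('pics/e.png',cv2.resize(np.hstack([a,b]),(800,400),interpolation=0))
E
```

```text
34.25 [ 0.4368774  -0.26056273  0.22729932] [-0.72238439 -0.06349221  0.64331855]
top [-3.380e-02  9.609e-01  5.100e+01]
scene [-3.740e-02  1.502e+00  4.000e+01]
grip top [(0.93, array([ 0.553, -0.268,  0.13 ]))]
grip scene [(0.83, array([ 0.56, -0.26,  0.13]))]
carrier top [(0.8, array([ 0.551, -0.259,  0.   ]))]
carrier scene [(0.82, array([ 0.559, -0.254,  0.   ]))]
crank top [(0.54, array([ 0.697, -0.225,  0.26 ]))]
crank scene [(0.97, array([ 0.696, -0.231,  0.26 ]))]
```

View pics/e.png

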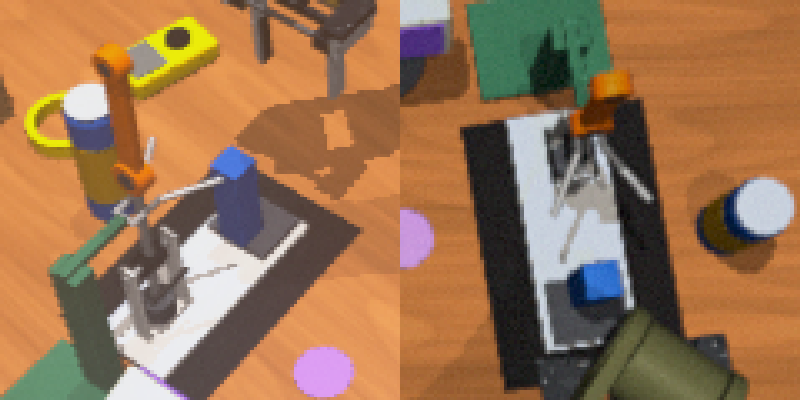

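The carrier sits flat on the mat. The rod is in the throat at the cross bar (about pixel 125,215 in the left half of the picture), leaning lightly on a prong. The gripper is clear of everything.

```bash
python3 -c "
from station import manip
print(manip.job_done())"
```

```text
the job is handed in; nothing more can be done
None
```

The carrier was held over the violet mark for about 7 s, with the crank's lean within about 0.03 rad and its middle up to about 25 mm off centre. It now stands flat on the bench with the spindle in the rack's throat, and the gripper let go and clear; I handed the job in at about 35 s, and no verdict came back.

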